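# Release a lamp from the locked magazine

### The job

Let the lamp out of the locked magazine: slide the safety catch on the sloping panel fully to the left, then press the release button that it uncovered all the way in, without forcing it, and keep it in until the lamp has rolled down into the open front end of its chute. Then slide the catch fully back over the button, let go, and leave the lamp lying in the front of the chute and the things standing around undisturbed.

Things in the scene. Friction and masses are not known exactly. Their poses are not given: they have to be found in the camera images.
- magazine: Fixed lamp magazine, 235 (x) by 405 mm (y). Origin on its underside; x points to the back, y left, z up; level, yaw up to 0.25 rad. Left half (y 15 to 205 mm): white console whose panel faces the robot, sloping up to the back at 40 deg. Right half: grey chute sloping down to the robot at 18 deg. 'Along the slope' is (cos40, 0, sin40), 'out of the panel' (-sin40, 0, cos40) in this frame.
- hood_edge (a point): Middle of the front lower edge of the clear splash hood over the console, at (-32, 110, 230) mm in the magazine's frame; the hood is 186 mm wide (y) and runs from here level to the back. It bars work from straight above: come in square to the panel, the tool tilted about 40 deg back to the robot.
- well_mouth (a point): Middle of the button well's mouth, in its rim plane 28 mm out of the panel, at (-54, 75, 106) mm in the magazine's frame, same axes. Square well, 64 x 64 mm inside, 28 mm deep, walls 10 mm. In its middle is the round black release button, 40 mm across, moving square to the panel. Its set height varies by unit: at rest its top is anywhere from 4 to 14 mm below the rim, so feel for it.
- catch (a joint): Safety catch, m: 0 = shut over the well, 0.070 = fully open at its left stop. A steel shutter, 76 mm along the slope, 72 mm wide, lying on the rim (28 to 34 mm out of the panel), sliding along the magazine's +y. Drags with about 2.5 N and stays where left; starts within 3 mm of shut. Its side guides rise 38 mm out of the panel, 37 to 47 mm up and down the slope from the well's middle.
- catch_rib (a point): Centre of the black grip rib on the catch: 14 mm thick across (y), 44 mm along the slope, 24 mm high out of the panel (12 mm either side of this point, so the shutter's top face is 12 mm below). Moves with the catch. Axes: x up the slope, y left (opening), z out of the panel.
- release (a joint): Stroke of the release button, m: 0 = out, 0.008 = fully in at a hard stop. Spring: about 2 N at the start, 7 N at the stop; it springs back when let go. It lowers the aluminium gate in the chute: from 0.006 the lamp can pass; the gate rises again as the button comes back, and the lamp takes about a second to roll down.
- lamp_center (a point): Centre of the lamp, a grey-white cylinder 38 mm in diameter and 143 mm long with a dark socket at one end, lying across the chute (along y). It waits at the back under a clear cover, behind the gate. It rolls, so its attitude means little.
- trough (a point): Where the lamp's centre comes to lie at the open front end of the chute, against the front stop: (-96, -88, 48) mm in the magazine's frame.
- reagent_bottle: Bystander, loose: a closed white reagent bottle, 48 mm across and 88 mm tall. Origin at the middle of its underside. Leave it alone.
- tube_carton: Bystander, loose: a small carton, 60 x 110 x 70 mm. Origin at the middle of its underside. Leave it alone.
- timer: Bystander, loose: a flat bench timer, 58 x 64 x 17 mm. Origin at the middle of its underside. Leave it alone.
- beaker: Bystander, loose: a glass beaker, 50 mm across and 65 mm tall. Origin at the middle of its underside. Leave it alone.
- marker: Bystander, loose: a marker pen lying down, 12 x 140 x 15 mm. Origin at the middle of its underside. Leave it alone.
- lamp: The same lamp as lamp_center; the origin starts at its underside and rolls with it, so use lamp_center.

How it is judged:
By the outcome, as a careful person would: the job done as asked, in the order asked, and still so for the second after the job is handed in, with the robot touching nothing.
It also fails if it takes over 51 s, if anything falls off the work surface, if the arm or the gripper's body presses on something with over 40 N, if the wrist force passes 120 N, or if a joint passes its speed limit or range.

### The arm

A 6-joint arm with a two-finger parallel gripper is mounted at the origin on a cart in front of the work surface, level with it; the furniture and walls round the work are solid. World frame = base frame: x ahead of the robot, y to its left, z up, the work surface at z = 0. Lengths are in m, angles in rad, forces in N, time in s.
With the tool pointing down it reaches from about 0.35 to 0.775 m from the base axis. Payload 7.3 kg.
Tool frame: the origin (TCP) lies midway between the tips of the shut fingers; the grasp point (between the pads) lies 19 mm behind it; z points along the fingers, y is the direction in which the jaws open and shut (so a half turn about z gives the same grasp; the last joint's range is limited). The gripper opens to 92 mm and grips with 3 to 60 N. Pads are 19 mm wide; open, the fingers measure 130 mm over their backs; the gripper's body (75 mm by 190 mm) begins 47 mm behind the grasp point.
Start: joints at [-1.407, 0.342, 1.524, -0, 1.275, -0.146], TCP at [0.16, -0.5, 0.188] pointing down, gripper open.
Joint ranges: [-2.53, 2.53], [-0.77, 2.02], [0.04, 2.7], [-1, 4.14], [0.28, 2.66], [-3.11, 3.11]. Speed limits (rad/s): [2.57, 2.57, 3.14, 3.14, 3.14, 3.14].

### API

Orientations are given as [roll, pitch, yaw] about the fixed x, y, z axes, in that order (R = Rz(yaw) Ry(pitch) Rx(roll)).
In Python, from cell import status, eyes, job gives the robot as it stands.
- The arm moves only by the tool jog_arm, never from a script. Its argument "series" is a list of rows, each a list of 3 entries, a list of its own where there are three numbers: the gripper command: -1 is shut, 1 is fully open, values between are in proportion, then the shift along the tool's x, y, z in m, then the turn, a rotation vector about the tool's x, y, z in rad. In form: [[grip, [x, y, z], [ax, ay, az]], ...]. A call has 1 to 12 rows; each row is the pose to reach, as a shift and turn from the pose commanded when the call began, along the tool's axes at that moment; what a row does not reach only later rows make up. A row lasts 1/12 s, in which the tool goes at most 41.7 mm and 7.16 degrees, less where a joint would pass 70% of its speed; a pose out of reach is approached as far as the arm can. A call with a gripper value outside its range is refused whole. The fingers move at their own pace and stop on an object; "squeeze" is the grip in N (left out, the last holds). Time passes only in rows, so rows that repeat a pose let the fingers close. It gives the time, the measured TCP pose, the force and the opening at its end, in the units of the state.
- status.observe(): the state, without advancing time (a new reading comes with each control period).
- eyes.read_camera(name): name is "side" or "top"; returns a dict with "img" (384x512x3 uint8, red, green, blue), "range_z" (384x512 float32, m along the optical axis (not along the pixel's ray), 0 where there is no reading), "camera_matrix" (3x3 intrinsics, pixels), "k1" (the pictures are not rectified: a ray, as slopes to the right and down, at radius r is drawn at 1 + k1 r^2 times it, then the intrinsics apply), "T" (4x4, takes a point from camera to world coordinates). Camera axes: x right, y down, z forward; pixel columns grow to the right and rows downward; lengths in m; the calibration is good to about 2 mm. A picture is of the moment at which its call begins.
- job.hand_in(): hands the job in, once; it reports no verdict.
The state is a dict: "time": time; "qpos": joint angles; "qvel": joint speeds; "joint_efforts": joint torques, N m; "tool_pos": TCP position; "tool_rot": TCP orientation; "contact_force": force on the tool from outside, world axes, zero at the start; "torque": the same for the moment, N m; "opening": finger opening in m.
Only numpy, scipy, OpenCV 4.12 (cv2) and the standard library are available. Lean on these libraries where they do the work, as an engineer would, in place of code of your own. Each camera call takes 0.05 s, during which the arm holds its last target.

## Working session

There is one attempt and no reset: what is moved stays moved. The work goes in short steps, Python scripts to look and compute and a tool call to move; the robot and the scene stay as the last step left them, time stands still between calls to the robot, and variables do not carry over. Pictures are saved under pics/ and viewed, and the job is handed in when it is done.

Besides the shell and the picture viewer there is one more tool, called after ">>>" in YAML: its name, and indented under it one key for each argument. jog_arm: Moves the arm, as the interface text tells. Its arguments: {"type":"object","properties":{"series":{"type":"array","items":{"type":"array"}},"squeeze":{"type":"number"}},"required":["series"]}

```bash
ls; mkdir -p pics; python3 - <<'E'
from cell import status, eyes
import cv2, numpy as np
print(status.observe())
for n in ("side","top"):
    d=eyes.read_camera(n); np.savez(f"cam_{n}.npz",**d)
    cv2.imwrite(f"pics/{n}0.png",cv2.resize(d["img"][:,:,::-1],(800,600),interpolation=cv2.INTER_CUBIC))
    print(n,d["camera_matrix"],d["k1"],d["T"])
E
```

```text
pics
{'time': 0.0, 'qpos': array([-1.40699048e+00,  3.42711652e-01,  1.52500698e+00, -5.74502113e-06,
        1.27539783e+00, -1.45994664e-01]), 'qvel': array([ 0.00157693, -0.00040016,  0.00051777,  0.00119932, -0.00021044,
        0.00048527]), 'joint_efforts': array([ 2.91511487e-04, -4.31240988e+01, -2.44221067e+01,  7.18244794e-02,
        5.60668332e-02, -1.52591251e-04]), 'tool_pos': array([ 0.16000192, -0.49953959,  0.18705426]), 'tool_rot': array([-3.14008426e+00, -2.16241966e-04,  3.09802029e-01]), 'contact_force': array([0.61842575, 0.61087778, 0.00977205]), 'torque': array([0.02429048, 0.03716892, 0.02576538]), 'opening': 0.09177366350607673}
side [[459.43823597   0.         259.60901177]
 [  0.         459.43823597 184.65063409]
 [  0.           0.           1.        ]] -0.1057521171163231 [[ 0.92547115 -0.16927196  0.33889549  0.1604683 ]
 [-0.37831982 -0.45886526  0.8039383  -0.97483585]
 [ 0.01942316 -0.87223258 -0.4887055   0.73931705]
 [ 0.          0.          0.          1.        ]]
top [[348.75043223   0.         255.486391  ]
 [  0.         348.75043223 191.74589278]
 [  0.           0.           1.        ]] -0.03419139518993604 [[-0.01905679 -0.99810896  0.05844089  0.50942283]
 [-0.99980032  0.01937541  0.00489027 -0.00468369]
 [-0.00601333 -0.05833603 -0.99827889  1.06809173]
 [ 0.          0.          0.          1.        ]]
```

View pics/side0.png

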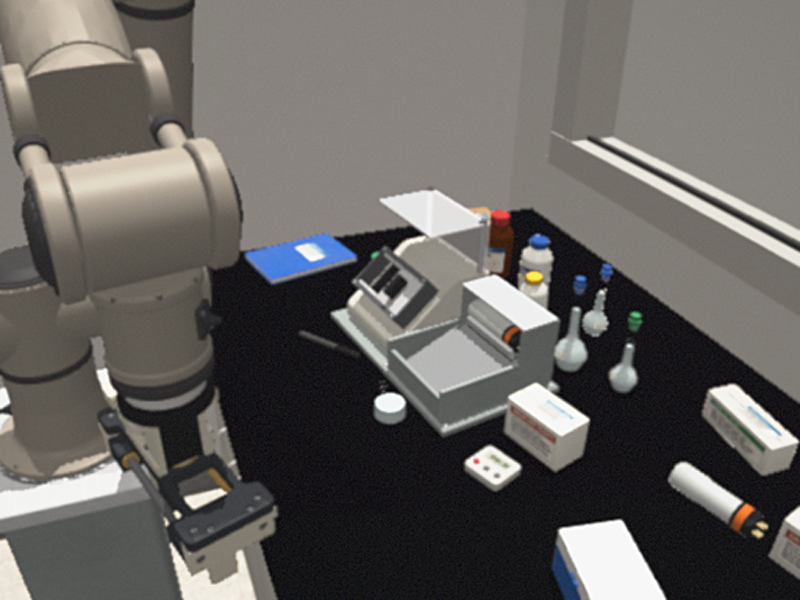

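View pics/top0.png

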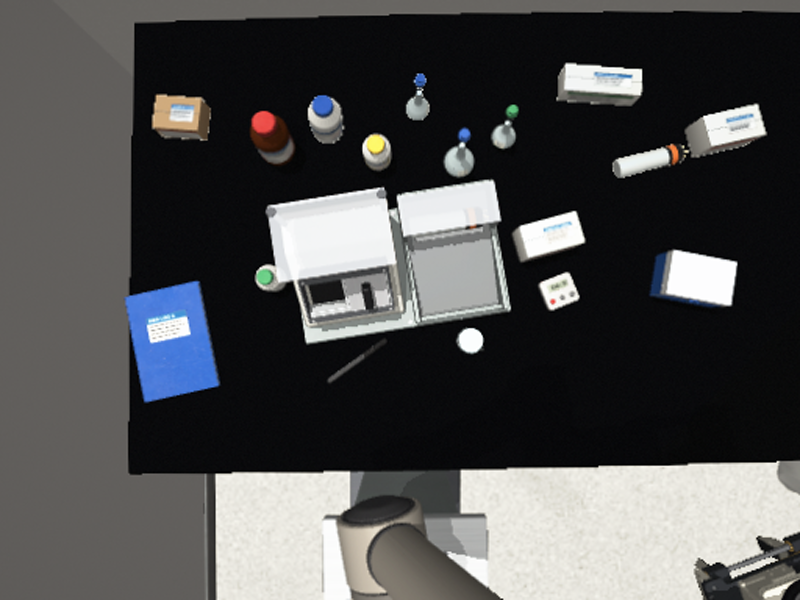

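The magazine sits around (300–510, 180–340) in the top view, and the rib is the black block at (368, 295). I'll zoom in next.

```bash
cat > h.py <<'E'
import numpy as np, cv2
def load(n): return dict(np.load(f"cam_{n}.npz"))
def rays(d,uv):
    uv=np.asarray(uv,float).reshape(-1,2);K=d["camera_matrix"]
    s=cv2.undistortPoints(uv.reshape(-1,1,2),K,np.array([float(d["k1"]),0,0,0,0])).reshape(-1,2)
    return np.c_[s,np.ones(len(s))]
def cloud(d):
    H,W=d["range_z"].shape
    u,v=np.meshgrid(np.arange(W),np.arange(H))
    r=rays(d,np.c_[u.ravel(),v.ravel()])*d["range_z"].reshape(-1,1)
    return (r@d["T"][:3,:3].T+d["T"][:3,3]).reshape(H,W,3)
def onplane(d,uv,z):
    r=rays(d,uv)@d["T"][:3,:3].T;o=d["T"][:3,3]
    return o+r*((z-o[2])/r[:,2:])
def project(d,P):
    P=np.asarray(P,float).reshape(-1,3);R=d["T"][:3,:3];c=(P-d["T"][:3,3])@R
    s=c[:,:2]/c[:,2:];r2=(s**2).sum(1,keepdims=True);s=s*(1+d["k1"]*r2);K=d["camera_matrix"]
    return np.c_[s[:,0]*K[0,0]+K[0,2],s[:,1]*K[1,1]+K[1,2]]
E
python3 - <<'E'
from h import *
t=load("top");s=load("side")
cv2.imwrite("pics/topc.png",cv2.resize(t["img"][110:230,160:340,::-1],(800,533),interpolation=cv2.INTER_CUBIC))
cv2.imwrite("pics/sidec.png",cv2.resize(s["img"][115:285,200:385,::-1],(650,597),interpolation=cv2.INTER_CUBIC))
for n,d in(("top",t),("side",s)):
    P=cloud(d); 
    if n=="top":
        sub=P[110:230:6,160:340:8,2]; print((sub*1000).astype(int))
E
```

```text
[[  -1   -3   -6   -2   -3   -2    0   -2    0   -4    0    0   -3    0
     0    0   26   33   -1   -2   -4    1   -1]
 [  -3    0   -1    0    0   -2    0   -2   -2    0 1068   -2    0    0
    -1    0   -1   -2  135  139    0   -4    0]
 [   0   -1   -3   -2   -1   -3   -1   -1   -1  233  232   -2   -3  133
   139  137  139  140  143  138    0   -1   -5]
 [   0   -2    0   -2  233  236  232  234  234  235  234    0  140  138
   141  137  141  142  139  138   -5   -1    4]
 [  -2   -1  231  232  234  235  232  233  234  236  233  233  140  137
   141  141  139  141  139  141    0   -4    0]
 [   0    0  233  235  235  234  233  234  236  232  236  233  142  136
   139  141  138  138  144  139  140   -3   -4]
 [  -1    2  235  233  234  232  230  234  232  233  235  232   46  141
   140  140  102   94   89   64   -2    3   70]
 [  -1    0  233  232  232  234  233  233  233  232  232  234   11   68
    89   67   64   62   63   61    0   -2   70]
 [  -2    0  233  230  231  234  233  233  234  234  234  236   13   60
    60   60   57   59   56   54   -1    2   70]
 [  -2    0  235  23
[... 600 characters left out ...]
0   67   61   67   74   95   93   89   89   43   71
    28   29   25   23   24   21   51   -1    0]
 [  -2   -5    1    1   -3   84   81   77   86   85   35   29   10   11
    22   19   56   57   10    9    0   -5    2]
 [   0    0    0    0   -2   80   33   15    7   14    8   12    7   10
    13   -2    0    0   -1   -2    0   -1    1]
 [   2   -4   -4    0   -3    6    8   12   11   11    9   -4    1    1
    -1    0   -1   23   22    0   -3    0    0]
 [  -1    2   -2   -2   -3   11    0   -1   -1   -3    0   -4   -2    0
    -3   -1    0   22   22    0    0    2   -6]
 [   2   -2    0    1   -2   -3    1    0   -1   -3    6   -2   -5    0
    -2   -2    0   16   21   -4   -5   -5   -1]]
```

```bash
ls pics
```

```text
side0.png
sidec.png
top0.png
topc.png
```

View pics/topc.png

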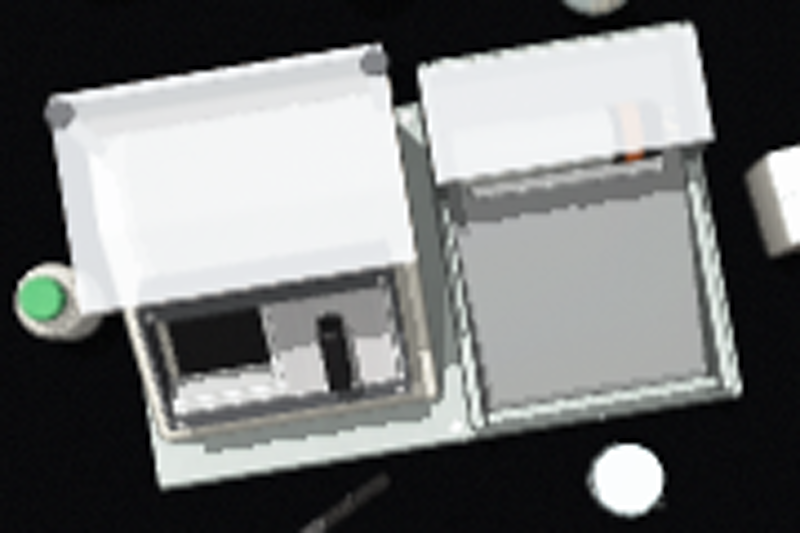

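View pics/sidec.png

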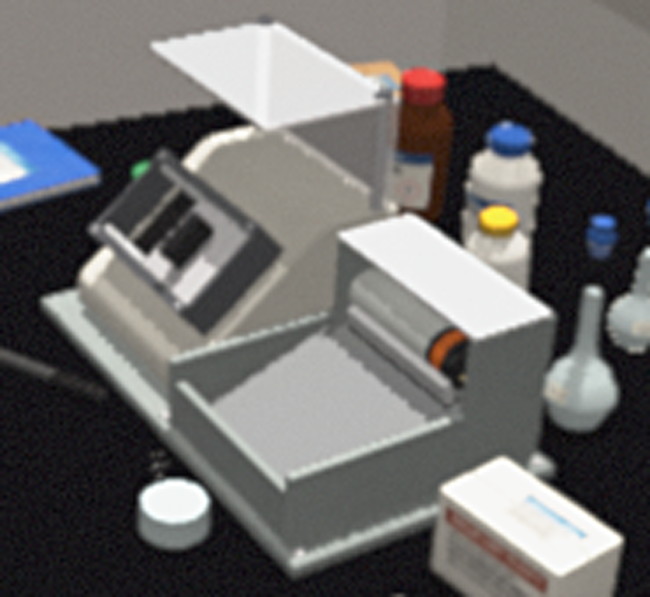

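```bash
python3 - <<'E'
from h import *
t=load("top");P=cloud(t);z=P[...,2]
m=((z>.22)&(z<.245)&(np.hypot(P[...,0]-.6,P[...,1]-.05)<.3)).astype(np.uint8)
m=cv2.morphologyEx(m,cv2.MORPH_CLOSE,np.ones((3,3)))
c=max(cv2.findContours(m,0,2)[0],key=cv2.contourArea)
print("hoodz",np.median(z[m>0]))
W=onplane(t,c.reshape(-1,2),np.median(z[m>0]))[:,:2]
r=cv2.minAreaRect((W*1000).astype(np.float32));print("hood",r,cv2.boxPoints(r))
# front edge of silhouette
g=t["img"].max(2);pts=[]
for u in range(198,322,2):
    # lowest plate row: depth z >4mm
    col=g[:, u]; rows=[v for v in range(170,222) if col[v]>60]
    # contiguous from 180 down
    v=185
    while v<225 and g[v:v+3,u].max()>60: v+=1
    pts.append((u,v-.5))
print([(a,b) for a,b in pts])
for a in[(160,490),(740,395),(415,262),(75,312),(690,25),(380,45),(50,100)]:
    uv=(a[0]*180/800+160-.5,a[1]*120/533+110-.5);print(a,uv,[onplane(t,uv,h)[0,:2].round(4) for h in(0.01,.14,.233)])
E
```

```text
hoodz 0.23384875893394252
hood ((662.4666137695312, 103.71142578125), (122.1550064086914, 189.72068786621094), 7.993906497955322) [[588.7906    189.15608  ]
 [615.1746      1.2789373]
 [736.14264    18.26677  ]
 [709.7586    206.14392  ]]
[(198, 219.5), (200, 184.5), (202, 184.5), (204, 184.5), (206, 184.5), (208, 184.5), (210, 184.5), (212, 184.5), (214, 184.5), (216, 184.5), (218, 184.5), (220, 216.5), (222, 215.5), (224, 215.5), (226, 215.5), (228, 214.5), (230, 214.5), (232, 184.5), (234, 185.5), (236, 184.5), (238, 190.5), (240, 212.5), (242, 212.5), (244, 212.5), (246, 211.5), (248, 211.5), (250, 211.5), (252, 210.5), (254, 210.5), (256, 210.5), (258, 209.5), (260, 209.5), (262, 209.5), (264, 209.5), (266, 208.5), (268, 208.5), (270, 207.5), (272, 207.5), (274, 207.5), (276, 206.5), (278, 206.5), (280, 206.5), (282, 206.5), (284, 205.5), (286, 205.5), (288, 205.5), (290, 204.5), (292, 204.5), (294, 204.5), (296, 203.5), (298, 203.5), (300, 203.5), (302, 202.5), (304, 202.5), (306, 202.5), (308, 201.5), (310, 201.5), (312, 201.5), (314, 200.5), (316, 200.5), (318, 200.5), (320, 199.5)]
(160, 490) (195.5, 219.81894934333957) [array([0.4897, 0.184 ]), array([0.4921, 0.1608]), array([0.4938, 0.1442])]
(740, 395) (326.0, 198.43058161350842) [array([ 0.5469, -0.2132]), array([ 0.5423, -0.1876]), array([ 0.539 , -0.1692])]
(415, 262) (252.875, 168.48686679174483) [array([0.6426, 0.0071]), array([0.6262, 0.0057]), array([0.6145, 0.0046])]
(75, 312) (176.375, 179.7439024390244) [array([0.6128, 0.2414]), array([0.6001, 0.2112]), array([0.591 , 0.1896])]
(690, 25) (314.75, 115.12851782363977) [array([ 0.8045, -0.1867]), array([ 0.7682, -0.1644]), array([ 0.7423, -0.1484])]
(380, 45) (245.0, 119.6313320825516) [array([0.7946, 0.0286]), array([0.7595, 0.0245]), array([0.7345, 0.0216])]
(50, 100) (170.75, 132.0140712945591) [array([0.7609, 0.2583]), array([0.73 , 0.226]), array([0.7079, 0.2028])]
```

```bash
cat >> h.py <<'E'
YAW=0.141
O=np.array([.6495,-.0078,0])
def setO(o,y):
    global O,YAW; O=np.array(o);YAW=y
def Rm(): 
    c,s=np.cos(YAW),np.sin(YAW);return np.array([[c,-s,0],[s,c,0],[0,0,1]])
C,S=np.cos(np.radians(40)),np.sin(np.radians(40))
Rp=np.array([[C,0,-S],[0,1,0],[S,0,C]])  # panel axes cols: up slope, left, out (mag frame)
WM=np.array([-.054,.075,.106])
def to_panel(P): # world -> panel coords about well mouth
    return (((np.asarray(P)-O)@Rm())-WM)@Rp
def from_panel(q): return ((np.asarray(q,float)@Rp.T)+WM)@Rm().T+O
def onpanel(d,uv,h):
    r=rays(d,uv)@d["T"][:3,:3].T;o=d["T"][:3,3];n=Rm()@Rp[:,2];p0=from_panel([0,0,h])
    return to_panel(o+r*(((p0-o)@n)/(r@n))[:,None])
E
python3 - <<'E'
from h import *
for n in("top","side"):
    d=load(n);P=cloud(d);q=to_panel(P)*1000;g=d["img"].max(2)
    # grid by panel coords, print median height in bins
    ok=(d["range_z"]>0)
    print(n)
    for a in range(60,-70,-10):
        row=[]
        for b in range(120,-60,-10):
            k=ok&(abs(q[...,0]-a)<5)&(abs(q[...,1]-b)<5)&(q[...,2]<60)&(q[...,2]>-45)
            row.append("%4d/%3d"%(np.median(q[k][:,2]),np.median(g[k])) if k.sum()>1 else "   -    ")
        print(a,row)
E
```

```text
top
60 ['   -    ', '   -    ', '   -    ', '   -    ', '   -    ', '   -    ', '   -    ', '   -    ', '   -    ', '   -    ', '   -    ', '   -    ', '   -    ', '   -    ', '   -    ', '   -    ', '   -    ', '   -    ']
50 ['   -    ', '   8/130', '   7/ 75', '   8/ 76', '   6/127', '   8/ 73', '   8/ 87', '   8/ 74', '   6/ 89', '   6/112', '   8/ 77', '   6/ 98', '   6/ 80', '   8/ 89', '   6/ 94', '   8/ 85', '   5/110', '   -    ']
40 ['   -    ', '   9/ 76', '   8/ 76', '   9/ 67', '   8/ 67', '   9/ 67', '   9/ 67', '   8/ 67', '   8/ 68', '   8/ 67', '   9/ 68', '   8/ 68', '   9/ 67', '   9/ 68', '   8/ 68', '   9/ 68', '   9/ 73', '   -    ']
30 ['   -    ', '   7/ 87', '   -    ', '   -    ', '   -    ', '   -    ', '   -    ', '   -    ', '   0/118', '   5/141', '   5/142', '   5/137', '   4/138', '   5/143', '   5/140', '   5/140', '   4/ 95', ' -28/170']
20 [' -28/234', '   3/ 56', '   -    ', '   -    ', '   -    ', '   -    ', '   -    ', '   -    ', '   0/157', '   5/143', '   5/143', '   5/141', '  20/ 45', '   7/111', '   5/145', '   5/145', '   5/124', ' -28/13
[... 3938 characters left out ...]
, '   6/225', '  -8/ 60', ' -28/160']
-40 ['   -    ', '   7/132', '   9/120', '   8/152', '   9/109', '   9/138', '   9/113', '   9/113', '   9/115', '  10/117', '   9/113', '   8/145', '   8/101', '  10/ 97', '  10/110', '   9/155', '  -5/ 61', ' -26/157']
-50 [' -28/244', ' -28/158', ' -26/143', ' -29/149', ' -25/151', ' -27/149', ' -27/151', ' -28/150', ' -27/149', ' -29/149', ' -28/148', ' -28/144', ' -28/140', ' -27/139', ' -28/144', ' -28/147', ' -25/137', ' -27/172']
-60 [' -28/244', ' -28/189', ' -29/149', ' -27/150', ' -27/151', ' -28/151', ' -28/150', ' -29/148', ' -28/150', ' -27/147', ' -28/149', ' -27/147', ' -27/146', ' -28/145', ' -29/147', ' -29/144', ' -25/158', '   -    ']
```

```bash
python3 - <<'E'
from h import *
d=load("top");P=cloud(d);q=to_panel(P)*1000;g=d["img"].max(2)
k=(q[...,2]>24)&(q[...,2]<34)&(abs(q[...,0])<35)&(abs(q[...,1])<50)
m=k.astype(np.uint8);c=max(cv2.findContours(m,0,2)[0],key=cv2.contourArea)
ys,xs=np.where(k);w=onpanel(d,np.c_[xs,ys],.030)*1000
print(k.sum(),w.min(0),w.max(0),w.mean(0))
r=cv2.minAreaRect(w[:,:2].astype(np.float32));print(r)
# shutter extents: height 3..8
for lo,hi,a0,a1 in((3.0,8,-30,25),):
    k=(q[...,2]>lo)&(q[...,2]<hi)&(abs(q[...,0])<35)&(q[...,1]>-45)&(q[...,1]<60);ys,xs=np.where(k)
    w=onpanel(d,np.c_[xs,ys],.006)*1000;print(np.percentile(w,[1,5,50,95,99],axis=0))
# shutter left edge: brightness transitions along y at row a, plane .006
import scipy.ndimage as nd
for a in(-15,0,10):
    yy=np.arange(60,-50,-2.);uv=project(d,from_panel(np.c_[np.full(len(yy),a),yy,np.full(len(yy),6)]/1000))
    print(a,list(zip(yy.astype(int),nd.map_coordinates(g.astype(float),[uv[:,1],uv[:,0]],order=1).astype(int))))
for a in(-15,0,15):
    yy=np.arange(20,-20,-1.);uv=project(d,from_panel(np.c_[np.full(len(yy),a),yy,np.full(len(yy),30)]/1000))
    print(a,list(zip(yy.astype(int),nd.map_coordinates(g.astype(float),[uv[:,1],uv[:,0]],order=1).astype(int))))
# bystanders tops
T=P
z=T[...,2]
E
```

```text
74 [-19.92883495  -9.16974574  30.        ] [26.52836728  5.65035278 30.        ] [ 3.1678942  -1.78248055 30.        ]
((3.2196903228759766, -1.6125574111938477), (46.35405731201172, 14.281754493713379), 1.1392006874084473)
[[-33.15684423 -43.835258     6.        ]
 [-30.40511962 -37.30552232   6.        ]
 [  3.73509557  -8.89292306   6.        ]
 [ 31.84316929  31.31407837   6.        ]
 [ 34.00460172  33.63366098   6.        ]]
-15 [(np.int64(60), np.int64(191)), (np.int64(58), np.int64(202)), (np.int64(56), np.int64(194)), (np.int64(54), np.int64(188)), (np.int64(52), np.int64(179)), (np.int64(50), np.int64(170)), (np.int64(48), np.int64(161)), (np.int64(46), np.int64(153)), (np.int64(44), np.int64(144)), (np.int64(42), np.int64(146)), (np.int64(40), np.int64(189)), (np.int64(38), np.int64(212)), (np.int64(36), np.int64(222)), (np.int64(34), np.int64(220)), (np.int64(32), np.int64(211)), (np.int64(30), np.int64(207)), (np.int64(28), np.int64(207)), (np.int64(26), np.int64(206)), (np.int64(24), np.int64(206)), (np.int64(22), np.int64(207)), (np.int64(20), np.int64(207)), (np.int6
[... 7436 characters left out ...]
.int64(3), np.int64(33)), (np.int64(2), np.int64(31)), (np.int64(1), np.int64(31)), (np.int64(0), np.int64(32)), (np.int64(-1), np.int64(33)), (np.int64(-2), np.int64(33)), (np.int64(-3), np.int64(33)), (np.int64(-4), np.int64(33)), (np.int64(-5), np.int64(31)), (np.int64(-6), np.int64(30)), (np.int64(-7), np.int64(30)), (np.int64(-8), np.int64(31)), (np.int64(-9), np.int64(38)), (np.int64(-10), np.int64(68)), (np.int64(-11), np.int64(98)), (np.int64(-12), np.int64(119)), (np.int64(-13), np.int64(130)), (np.int64(-14), np.int64(143)), (np.int64(-15), np.int64(162)), (np.int64(-16), np.int64(181)), (np.int64(-17), np.int64(197)), (np.int64(-18), np.int64(193)), (np.int64(-19), np.int64(190))]
```

```bash
python3 - <<'E'
from h import *
d=load("side");g=d["img"].max(2);import scipy.ndimage as nd
for a in(-15,0,15):
    yy=np.arange(20,-20,-1.);uv=project(d,from_panel(np.c_[np.full(len(yy),a),yy,np.full(len(yy),30)]/1000))
    print(a,list(zip(yy.astype(int),nd.map_coordinates(g.astype(float),[uv[:,1],uv[:,0]],order=1).astype(int))))
E
```

```text
-15 [(np.int64(20), np.int64(31)), (np.int64(19), np.int64(31)), (np.int64(18), np.int64(32)), (np.int64(17), np.int64(33)), (np.int64(16), np.int64(34)), (np.int64(15), np.int64(36)), (np.int64(14), np.int64(40)), (np.int64(13), np.int64(49)), (np.int64(12), np.int64(59)), (np.int64(11), np.int64(69)), (np.int64(10), np.int64(80)), (np.int64(9), np.int64(90)), (np.int64(8), np.int64(100)), (np.int64(7), np.int64(98)), (np.int64(6), np.int64(95)), (np.int64(5), np.int64(91)), (np.int64(4), np.int64(86)), (np.int64(3), np.int64(79)), (np.int64(2), np.int64(72)), (np.int64(1), np.int64(66)), (np.int64(0), np.int64(60)), (np.int64(-1), np.int64(53)), (np.int64(-2), np.int64(47)), (np.int64(-3), np.int64(41)), (np.int64(-4), np.int64(37)), (np.int64(-5), np.int64(36)), (np.int64(-6), np.int64(37)), (np.int64(-7), np.int64(37)), (np.int64(-8), np.int64(35)), (np.int64(-9), np.int64(33)), (np.int64(-10), np.int64(31)), (np.int64(-11), np.int64(30)), (np.int64(-12), np.int64(31)), (np.int64(-13), np.int64(32)), (np.int64(-14), np.int64(30)), (np.int64(-15), np.int64(29)), (np.int64(-16), np
[... 1812 characters left out ...]
5)), (np.int64(3), np.int64(71)), (np.int64(2), np.int64(65)), (np.int64(1), np.int64(60)), (np.int64(0), np.int64(54)), (np.int64(-1), np.int64(49)), (np.int64(-2), np.int64(47)), (np.int64(-3), np.int64(45)), (np.int64(-4), np.int64(43)), (np.int64(-5), np.int64(41)), (np.int64(-6), np.int64(40)), (np.int64(-7), np.int64(39)), (np.int64(-8), np.int64(37)), (np.int64(-9), np.int64(35)), (np.int64(-10), np.int64(33)), (np.int64(-11), np.int64(31)), (np.int64(-12), np.int64(28)), (np.int64(-13), np.int64(27)), (np.int64(-14), np.int64(27)), (np.int64(-15), np.int64(27)), (np.int64(-16), np.int64(27)), (np.int64(-17), np.int64(28)), (np.int64(-18), np.int64(28)), (np.int64(-19), np.int64(29))]
```

```bash
cat >> h.py <<'E'
from scipy.spatial.transform import Rotation as Ro
def Rt(): return Rm()@Rp@np.diag([1,-1,-1.])
def plan(q_mm,pos=None,rot=None):
    """q: panel coords (mm) target for TCP -> tool shift, rotvec"""
    from cell import status
    s=status.observe();p=s["tool_pos"];R=Ro.from_euler("xyz",s["tool_rot"])
    tgt=from_panel(np.array(q_mm)/1000.)
    print("t",s["time"],"panel now",(to_panel(p)*1000).round(1),"q",s["qpos"].round(3))
    fl=Rt().T@s["contact_force"];print("force tool",fl.round(1),"torque",s["torque"].round(2),"open",round(s["opening"],4))
    print("shift",R.inv().apply(tgt-p).round(4),"turn",(R.inv()*Ro.from_matrix(Rt())).as_rotvec().round(4),"world tgt",tgt.round(3))
E
python3 -c "
from h import *
plan([0,0,140]);plan([2,-1.5,140])"
```

```text
t 0.1 panel now [-330.7 -493.1  383.4] q [-1.407  0.343  1.525 -0.     1.275 -0.146]
force tool [-0.3 -0.1 -0.3] torque [-0.02  0.05 -0.07] open 0.092
shift [ 0.4868 -0.4173 -0.0255] turn [-0.0602  0.6964  0.1614] world tgt [0.496 0.046 0.213]
t 0.1 panel now [-330.7 -493.1  383.4] q [-1.407  0.343  1.525 -0.     1.275 -0.146]
force tool [-0.3 -0.1 -0.3] torque [-0.02  0.05 -0.07] open 0.092
shift [ 0.4881 -0.4156 -0.0268] turn [-0.0602  0.6964  0.1614] world tgt [0.498 0.045 0.215]
```

>>> jog_arm:
  series:
    - [-0.3, [0, 0, -0.04], [0, 0, 0]]
    - [-0.3, [0, 0, -0.08], [0, 0, 0]]
    - [-0.3, [0, 0, -0.12], [0, 0, 0]]
    - [-0.3, [0, 0, -0.15], [0, 0, 0]]

```text
time: 0.43
tool_pos: [0.1601, -0.5001, 0.3408]
tool_rot: [3.139, 0.0, 0.31]
contact_force: [-0.2, -0.4, -0.5]
opening: 0.0701
```

```bash
python3 -c "
from h import *
plan([2,-1.5,160])"
```

```text
t 0.4333 panel now [-231.9 -493.6  501.1] q [-1.407  0.273  1.209  0.     1.658 -0.146]
force tool [-0.5  0.4  0.2] torque [-0.   -0.01 -0.09] open 0.0701
shift [ 0.4755 -0.4184  0.1098] turn [-0.0566  0.6966  0.1628] world tgt [0.485 0.043 0.23 ]
```

>>> jog_arm:
  series:
    - [-0.3, [0.475, -0.418, 0.11], [-0.057, 0.697, 0.163]]
    - [-0.3, [0.475, -0.418, 0.11], [-0.057, 0.697, 0.163]]
    - [-0.3, [0.475, -0.418, 0.11], [-0.057, 0.697, 0.163]]
    - [-0.3, [0.475, -0.418, 0.11], [-0.057, 0.697, 0.163]]
    - [-0.3, [0.475, -0.418, 0.11], [-0.057, 0.697, 0.163]]
    - [-0.3, [0.475, -0.418, 0.11], [-0.057, 0.697, 0.163]]
    - [-0.3, [0.475, -0.418, 0.11], [-0.057, 0.697, 0.163]]
    - [-0.3, [0.475, -0.418, 0.11], [-0.057, 0.697, 0.163]]
    - [-0.3, [0.475, -0.418, 0.11], [-0.057, 0.697, 0.163]]
    - [-0.3, [0.475, -0.418, 0.11], [-0.057, 0.697, 0.163]]
    - [-0.3, [0.475, -0.418, 0.11], [-0.057, 0.697, 0.163]]
    - [-0.3, [0.475, -0.418, 0.11], [-0.057, 0.697, 0.163]]

```text
time: 1.43
tool_pos: [0.4088, -0.0834, 0.2531]
tool_rot: [-3.139, -0.698, 0.138]
contact_force: [0.5, -1.7, -0.8]
opening: 0.032
```

```bash
python3 -c "
from h import *
plan([2,-1.5,160])"
```

```text
t 1.4333 panel now [ -54.7 -116.   238. ] q [-0.931 -0.267  2.22   0.758  0.964  0.126]
force tool [-0.3  1.8  0.8] torque [-0.09  0.39 -0.01] open 0.032
shift [ 0.0564 -0.1146  0.0781] turn [-0.0004 -0.0003 -0.0024] world tgt [0.485 0.043 0.23 ]
```

>>> jog_arm:
  series:
    - [-0.3, [0.056, -0.115, 0.078], [0, 0, -0.002]]
    - [-0.3, [0.056, -0.115, 0.078], [0, 0, -0.002]]
    - [-0.3, [0.056, -0.115, 0.078], [0, 0, -0.002]]
    - [-0.3, [0.056, -0.115, 0.078], [0, 0, -0.002]]
    - [-0.3, [0.056, -0.115, 0.078], [0, 0, -0.002]]
    - [-0.3, [0.056, -0.115, 0.078], [0, 0, -0.002]]

```text
time: 1.93
tool_pos: [0.4848, 0.0455, 0.2289]
tool_rot: [-3.139, -0.696, 0.147]
contact_force: [-0.0, -0.0, -0.5]
opening: 0.0319
```

```bash
python3 -c "
from h import *
plan([2,-1.5,60])
from cell import eyes
for n in ('side','top'):
    d=eyes.read_camera(n)
    cv2.imwrite(f'pics/{n}1.png',cv2.resize(d['img'][70:285,120:405,::-1],(795,600),interpolation=cv2.INTER_CUBIC))
"
```

```text
t 1.9333 panel now [  1.2   0.9 159.4] q [-0.257 -0.127  2.196  0.574  0.487  0.735]
force tool [-0.4  0.   0.4] torque [-0.04  0.39 -0.  ] open 0.0319
shift [0.001  0.0031 0.0994] turn [-0.0063  0.0021  0.0046] world tgt [0.549 0.052 0.153]
```

View pics/side1.png

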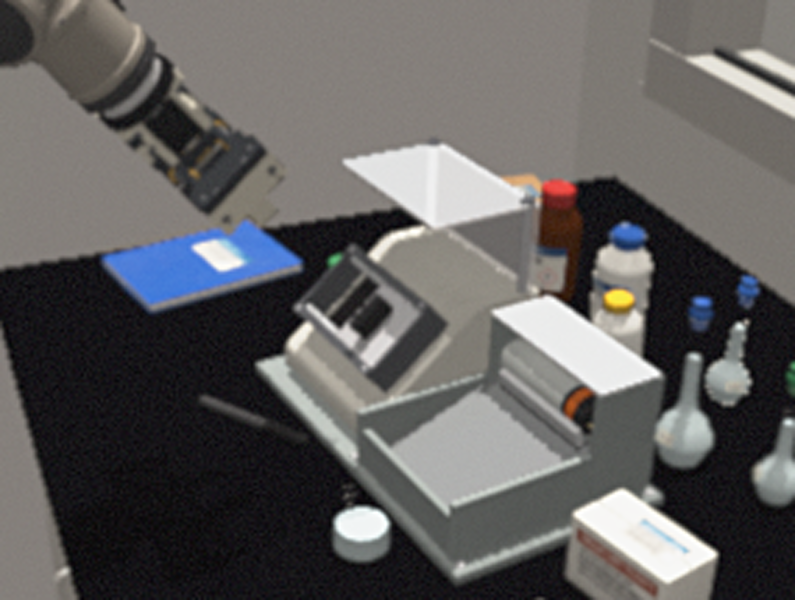

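View pics/top1.png

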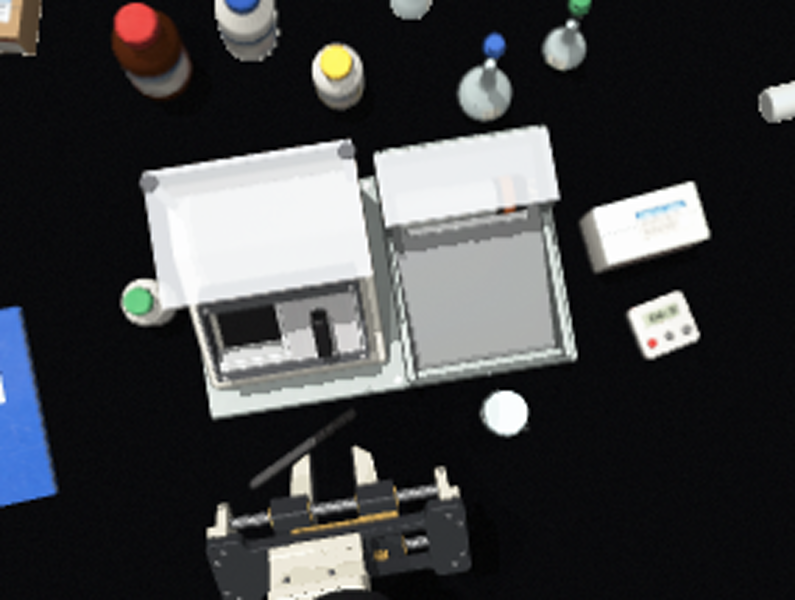

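>>> jog_arm:
  series:
    - [-0.3, [0.001, 0.0015, 0.03], [0, 0, 0]]
    - [-0.3, [0.001, 0.0015, 0.06], [0, 0, 0]]
    - [-0.3, [0.001, 0.0015, 0.09], [0, 0, 0]]
    - [-0.3, [0.001, 0.0015, 0.1], [0, 0, 0]]
    - [-0.3, [0.001, 0.0015, 0.1], [0, 0, 0]]
    - [-0.3, [0.001, 0.0015, 0.1], [0, 0, 0]]

```text
time: 2.53
tool_pos: [0.5486, 0.0438, 0.1581]
tool_rot: [-3.131, -0.693, 0.138]
contact_force: [0.4, 0.2, 0.4]
opening: 0.0323
```

```bash
python3 -c "
from h import *
plan([2,-1.5,13])
"
```

```text
t 2.5333 panel now [ 3.9 -9.7 64.7] q [-0.212  0.133  2.184  0.961  0.284  0.355]
force tool [ 0.6 -0.2 -0. ] torque [-0.08  0.39  0.01] open 0.0323
shift [-0.0016 -0.0078  0.0518] turn [-0.009   0.0054 -0.002 ] world tgt [0.579 0.056 0.117]
```

The wrist's joint 5 has run into its lower limit (0.28 rad), so a tilt of exactly 40° is out of reach here. I'll fit a quick kinematic model and choose a slightly steeper tilt.

```bash
cat > fk.py <<'E'
import numpy as np
from scipy.optimize import least_squares
from scipy.spatial.transform import Rotation as Ro
D=[([-1.40699,.342712,1.525007,0,1.275398,-.145995],[.16000,-.49954,.18705],[-3.14008,0,.3098]),
([-1.407,.273,1.209,0,1.658,-.146],[.1601,-.5001,.3408],[3.139,0,.31]),
([-.931,-.267,2.22,.758,.964,.126],[.4088,-.0834,.2531],[-3.139,-.698,.138]),
([-.257,-.127,2.196,.574,.487,.735],[.4848,.0455,.2289],[-3.139,-.696,.147]),
([-.212,.133,2.184,.961,.284,.355],[.5486,.0438,.1581],[-3.131,-.693,.138])]
def fk(q,p,sg=(1,1)):
    a1,h,L1,a3,L2,Lt=p
    r=Ro.from_euler("z",q[0]);P=r.apply([a1,0,h]);r=r*Ro.from_euler("y",q[1]);P=P+r.apply([0,0,L1])
    r=r*Ro.from_euler("y",q[2]);P=P+r.apply([a3,0,L2]);r=r*Ro.from_euler("z",sg[0]*q[3])*Ro.from_euler("y",q[4]);
    P=P+r.apply([0,0,Lt]);r=r*Ro.from_euler("z",sg[1]*q[5]);return P,r
def fit(sg):
    f=lambda p:np.concatenate([fk(q,p,sg)[0]-x for q,x,_ in D])
    s=least_squares(f,[0,.3,.4,0,.4,.3]);return s
LIM=np.array([[-2.53,2.53],[-.77,2.02],[.04,2.7],[-1,4.14],[.28,2.66],[-3.11,3.11]])
def ik(p,pos,R,seed,sg=(1,1)):
    Rg=Ro.from_matrix(R)
    def f(q):
        P,r=fk(q,p,sg);return np.r_[(P-pos)*5,(Rg.inv()*r).as_rotvec()]
    s=least_squares(f,np.clip(seed,LIM[:,0]+1e-3,LIM[:,1]-1e-3),bounds=(LIM[:,0],LIM[:,1]));return s.x,np.linalg.norm(s.fun)
E
python3 - <<'E'
from fk import *
for sg in((1,1),(-1,1),(1,-1),(-1,-1)):
    s=fit(sg);print(sg,s.x.round(4),s.cost)
    for q,x,rr in D: print((Ro.from_euler("xyz",rr).inv()*fk(q,s.x,sg)[1]).as_rotvec().round(3),end=" ")
    print()
E
```

```text
(1, 1) [-0.1009  0.4057  0.5646  0.1315  0.4695  0.5101] 0.008457909373211522
[-0.     0.    -1.571] [ 1.000e-03  1.000e-03 -1.571e+00] [ 0.    0.   -1.57] [-0.   -0.   -1.57] [ 1.00e-03  0.00e+00 -1.57e+00] 
(-1, 1) [ 0.4936 -0.6662  0.2197 -0.3672 -0.0589 -0.3906] 0.03666357816039161
[-0.     0.    -1.571] [ 1.000e-03  1.000e-03 -1.571e+00] [ 0.949 -1.223 -2.168] [ 0.035 -0.69  -2.534] [-0.276  0.598  2.76 ] 
(1, -1) [-0.1009  0.4057  0.5646  0.1315  0.4695  0.5101] 0.008457909373211522
[-0.     0.    -1.279] [ 1.000e-03  0.000e+00 -1.279e+00] [ 0.     0.    -1.822] [ 0.   -0.   -3.04] [ 1.00e-03  1.00e-03 -2.28e+00] 
(-1, -1) [ 0.4936 -0.6662  0.2197 -0.3672 -0.0589 -0.3906] 0.03666357816039161
[-0.     0.    -1.279] [ 1.000e-03  0.000e+00 -1.279e+00] [ 1.158 -1.156 -2.358] [-0.447  0.447  2.147] [-0.397  0.396  2.075]
```

```bash
sed -i 's/a1,h,L1,a3,L2,Lt=p/a1,h,L1,a3,L2,Lt,dy,wx=p/; s/apply(\[a1,0,h\])/apply([a1,dy,h])/; s/apply(\[0,0,Lt\])/apply([wx,0,Lt])/; s/,\[0,.3,.4,0,.4,.3\]/,[0,.3,.4,0,.4,.3,.07,0]/; s/return P,r$/r=r*Ro.from_euler("z",np.pi\/2);return P,r/' fk.py
python3 - <<'E'
from fk import *
s=fit((1,1));print(s.x.round(4),s.cost,s.fun.round(4))
for q,x,rr in D: print((Ro.from_euler("xyz",rr).inv()*fk(q,s.x)[1]).as_rotvec().round(3),end=" ")
E
```

```text
[-5.000e-04  2.238e-01  5.062e-01  4.680e-02  3.800e-01  3.575e-01
  7.640e-02 -2.000e-04] 2.8307706218874538e-08 [ 0.     -0.      0.0001 -0.      0.      0.     -0.      0.0001 -0.0001
  0.0001 -0.0001  0.     -0.      0.0001  0.    ]
[-0.  0. -0.] [ 0.001 -0.     0.   ] [ 0.    -0.     0.001] [-0.    -0.     0.001] [ 0.001 -0.     0.   ]
```

```bash
cat > feas.py <<'E'
from fk import *; from h import *
p=fit((1,1)).x
def Rtilt(T):  # T deg tilt, jaws along mag y
    return Rt()@Ro.from_euler("y",np.radians(40-T)*1).as_matrix()
if __name__=="__main__":
    print("tilt check",[ (Rm().T@Rtilt(T))[:,2].round(3) for T in(40,30)])
    seed0=[-.212,.133,2.184,.961,.284,.355]
    for T in(40,35,30,25,20):
        for q in([2,-1.5,60],[2,-1.5,13],[2,70,13],[0,0,-22]):
            best=None
            for sd in (seed0,[0,.2,2,0,.5,1.4],[0,.2,2,1.5,.4,0],[0,.2,2,3,.4,-1.4],[0,.2,2,-.9,.4,2]):
                x,e=ik(p,from_panel(np.array(q)/1e3),Rtilt(T),sd)
                print(T,q,x.round(2),round(e,4)) if e<2e-3 else None
E
python3 feas.py
```

```text
tilt check [array([ 0.643, -0.   , -0.766]), array([ 0.766,  0.   , -0.643])]
35 [0, 0, -22] [-0.15  0.38  2.22  2.41  0.31 -1.07] 0.0
35 [0, 0, -22] [-0.15  0.38  2.22  2.41  0.31 -1.07] 0.0
35 [0, 0, -22] [-0.15  0.38  2.22  2.41  0.31 -1.07] 0.0
35 [0, 0, -22] [-0.15  0.38  2.22  2.41  0.31 -1.07] 0.0
35 [0, 0, -22] [-0.15  0.38  2.22  2.41  0.31 -1.07] 0.0
30 [2, -1.5, 60] [-0.23  0.18  2.36  2.24  0.36 -0.95] 0.0
30 [2, -1.5, 60] [-0.23  0.18  2.36  2.24  0.36 -0.95] 0.0
30 [2, -1.5, 60] [-0.23  0.18  2.36  2.24  0.36 -0.95] 0.0
30 [2, -1.5, 60] [-0.23  0.18  2.36  2.24  0.36 -0.95] 0.0
30 [2, -1.5, 60] [-0.23  0.18  2.36  2.24  0.36 -0.95] 0.0
30 [2, -1.5, 13] [-0.19  0.32  2.33  2.5   0.43 -1.19] 0.0
30 [2, -1.5, 13] [-0.19  0.32  2.33  2.5   0.43 -1.19] 0.0
30 [2, -1.5, 13] [-0.19  0.32  2.33  2.5   0.43 -1.19] 0.0
30 [2, -1.5, 13] [-0.19  0.32  2.33  2.5   0.43 -1.19] 0.0
30 [2, -1.5, 13] [-0.19  0.32  2.33  2.5   0.43 -1.19] 0.0
30 [2, 70, 13] [ 0.04  0.32  2.32  2.93  0.38 -1.44] 0.0
30 [2, 70, 13] [ 0.04  0.32  2.32  2.93  0.38 -1.44] 0.0
30 [2, 70, 13] [ 0.04  0.32  2.32
[... 1639 characters left out ...]
.37] 0.0
20 [2, -1.5, 13] [-0.24  0.46  2.46  2.7   0.84 -1.46] 0.0
20 [2, -1.5, 13] [-0.24  0.46  2.46  2.7   0.84 -1.46] 0.0
20 [2, -1.5, 13] [-0.24  0.46  2.46  2.7   0.84 -1.46] 0.0
20 [2, -1.5, 13] [-0.24  0.46  2.46  2.7   0.84 -1.46] 0.0
20 [2, 70, 13] [ 0.03  0.46  2.45  3.01  0.82 -1.54] 0.0
20 [2, 70, 13] [ 0.03  0.46  2.45  3.01  0.82 -1.54] 0.0
20 [2, 70, 13] [ 0.03  0.46  2.45  3.01  0.82 -1.54] 0.0
20 [2, 70, 13] [ 0.03  0.46  2.45  3.01  0.82 -1.54] 0.0
20 [0, 0, -22] [-0.2   0.57  2.42  2.76  0.9  -1.5 ] 0.0
20 [0, 0, -22] [-0.2   0.57  2.42  2.76  0.9  -1.5 ] 0.0
20 [0, 0, -22] [-0.2   0.57  2.42  2.76  0.9  -1.5 ] 0.0
20 [0, 0, -22] [-0.2   0.57  2.42  2.76  0.9  -1.5 ] 0.0
```

```bash
sed -i 's/np.radians(40-T)\*1/np.radians(T-40)/' feas.py; sed -i 's/for T in(40,35,30,25,20)/for T in(37,34,30,26,22,18)/; s/print(T,q,x.round(2),round(e,4)) if e<2e-3 else None/best=(x,e) if best is None or e<best[1] else best/' feas.py; sed -i '$a\            print(T,q,best[0].round(2),round(best[1],4))' feas.py; python3 feas.py
```

```text
tilt check [array([ 0.643, -0.   , -0.766]), array([ 0.5  , -0.   , -0.866])]
37 [2, -1.5, 60] [-0.16  0.15  2.15  0.68  0.29  0.66] 0.0
37 [2, -1.5, 13] [-0.17  0.27  2.1   0.85  0.28  0.49] 0.041
37 [2, 70, 13] [0.04 0.27 2.04 0.27 0.28 1.22] 0.0821
37 [0, 0, -22] [-0.18  0.35  2.07  1.05  0.28  0.27] 0.0706
34 [2, -1.5, 60] [-0.15  0.15  2.1   0.48  0.36  0.88] 0.0
34 [2, -1.5, 13] [-0.13  0.27  2.07  0.58  0.28  0.78] 0.0067
34 [2, 70, 13] [0.06 0.27 2.03 0.18 0.28 1.32] 0.0338
34 [0, 0, -22] [-0.13  0.35  2.02  0.64  0.28  0.72] 0.0397
30 [2, -1.5, 60] [-0.13  0.17  2.03  0.31  0.46  1.05] 0.0
30 [2, -1.5, 13] [-0.11  0.28  2.    0.35  0.37  1.02] 0.0
30 [2, 70, 13] [0.07 0.28 2.   0.11 0.34 1.4 ] 0.0
30 [0, 0, -22] [-0.1   0.36  1.98  0.4   0.31  0.98] 0.0
26 [2, -1.5, 60] [-0.12  0.19  1.96  0.21  0.56  1.16] 0.0
26 [2, -1.5, 13] [-0.1   0.29  1.94  0.23  0.48  1.15] 0.0
26 [2, 70, 13] [0.07 0.3  1.93 0.07 0.46 1.44] 0.0
26 [0, 0, -22] [-0.08  0.37  1.92  0.24  0.42  1.15] 0.0
22 [2, -1.5, 60] [-0.1   0.21  1.89  0.15  0.67  1.23] 0.0
22 [2, -1.5, 13] [-0.09  0.32  1.87  0.15  0.59  1.23] 0.0
22 [2, 70, 13] [0.07 0.32 1.86 0.05 0.58 1.47] 0.0
22 [0, 0, -22] [-0.07  0.39  1.85  0.16  0.54  1.24] 0.0
18 [2, -1.5, 60] [-0.09  0.24  1.82  0.1   0.77  1.28] 0.0
18 [2, -1.5, 13] [-0.08  0.34  1.8   0.1   0.7   1.28] 0.0
18 [2, 70, 13] [0.08 0.34 1.79 0.03 0.69 1.48] 0.0
18 [0, 0, -22] [-0.06  0.41  1.77  0.1   0.65  1.29] 0.0
```

```bash
cat >> h.py <<'E'
def Rt(): return Rm()@Rp@np.diag([1,-1,-1.])@Ro.from_euler("y",np.radians(-12)).as_matrix()
E
sed -i 's/np.radians(T-40)/np.radians(T-28)/' feas.py
python3 -c "
from h import *
plan([2,-1.5,60])
"
```

```text
t 2.5333 panel now [ 3.9 -9.7 64.7] q [-0.212  0.133  2.184  0.961  0.284  0.355]
force tool [ 0.6 -0.2 -0.2] torque [-0.08  0.39  0.01] open 0.0323
shift [-0.0019 -0.0082  0.0048] turn [-0.0092 -0.2041 -0.001 ] world tgt [0.549 0.052 0.153]
```

>>> jog_arm:
  series:
    - [-0.3, [0, 0, -0.01], [0, -0.1, 0]]
    - [-0.3, [0, 0, -0.01], [0, -0.204, 0]]
    - [-0.3, [0, 0, -0.01], [0, -0.204, 0]]
    - [-0.3, [0, 0, -0.01], [0, -0.204, 0]]
    - [-0.3, [0, 0, -0.01], [0, -0.204, 0]]
    - [-0.3, [0, 0, -0.01], [0, -0.204, 0]]
    - [-0.3, [0, 0, -0.01], [0, -0.204, 0]]

```text
time: 3.12
tool_pos: [0.5417, 0.0446, 0.1661]
tool_rot: [-3.131, -0.491, 0.143]
contact_force: [0.0, 0.3, -0.4]
opening: 0.0323
```

```bash
python3 -c "
from h import *
plan([2,-1.5,13])
"
```

```text
t 3.1167 panel now [ 3.8 -7.9 75.2] q [-0.16   0.144  1.993  0.29   0.554  1.053]
force tool [-0.1 -0.3  0.4] torque [-0.02  0.27  0.03] open 0.0323
shift [ 0.011  -0.0057  0.0613] turn [-0.0113 -0.0023  0.0022] world tgt [0.579 0.056 0.117]
```

>>> jog_arm:
  series:
    - [-0.3, [0.011, -0.0057, 0.015], [-0.011, -0.002, 0.002]]
    - [-0.3, [0.011, -0.0057, 0.03], [-0.011, -0.002, 0.002]]
    - [-0.3, [0.011, -0.0057, 0.045], [-0.011, -0.002, 0.002]]
    - [-0.3, [0.011, -0.0057, 0.055], [-0.011, -0.002, 0.002]]
    - [-0.3, [0.011, -0.0057, 0.06], [-0.011, -0.002, 0.002]]
    - [-0.3, [0.011, -0.0057, 0.06], [-0.011, -0.002, 0.002]]
    - [-0.3, [0.011, -0.0057, 0.06], [-0.011, -0.002, 0.002]]

```text
time: 3.7
tool_pos: [0.5787, 0.0561, 0.1181]
tool_rot: [3.141, -0.487, 0.141]
contact_force: [-0.6, 0.4, -1.1]
opening: 0.0319
```

```bash
python3 -c "
from h import *
plan([2,-1.5,13])
from cell import eyes
for n in ('side','top'):
    d=eyes.read_camera(n)
    cv2.imwrite(f'pics/{n}2.png',cv2.resize(d['img'][110:230,160:340,::-1],(800,533),interpolation=cv2.INTER_CUBIC))
"
```

```text
t 3.7 panel now [ 2.3 -1.8 13.9] q [-0.106  0.284  1.968  0.278  0.43   1.097]
force tool [-1.  -0.5  0.7] torque [-0.02  0.29 -0.01] open 0.0319
shift [-0.0001 -0.0003  0.0009] turn [0.0003 0.0016 0.0002] world tgt [0.579 0.056 0.117]
```

View pics/side2.png

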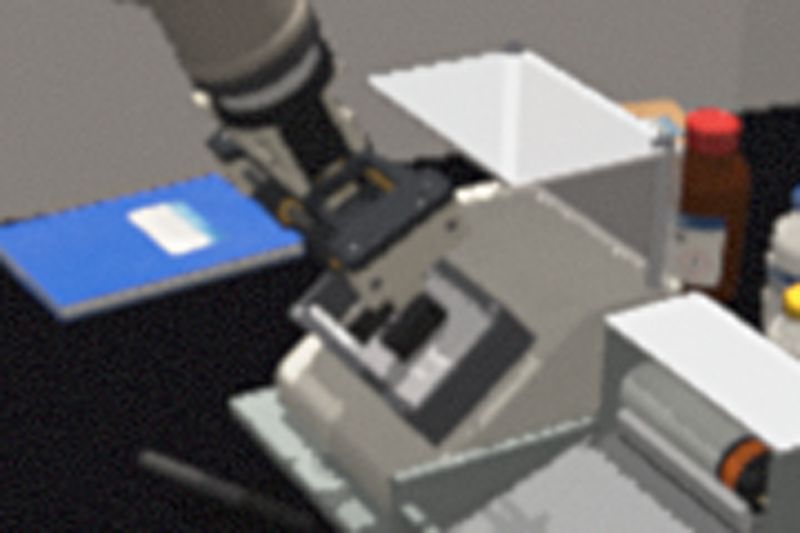

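View pics/top2.png

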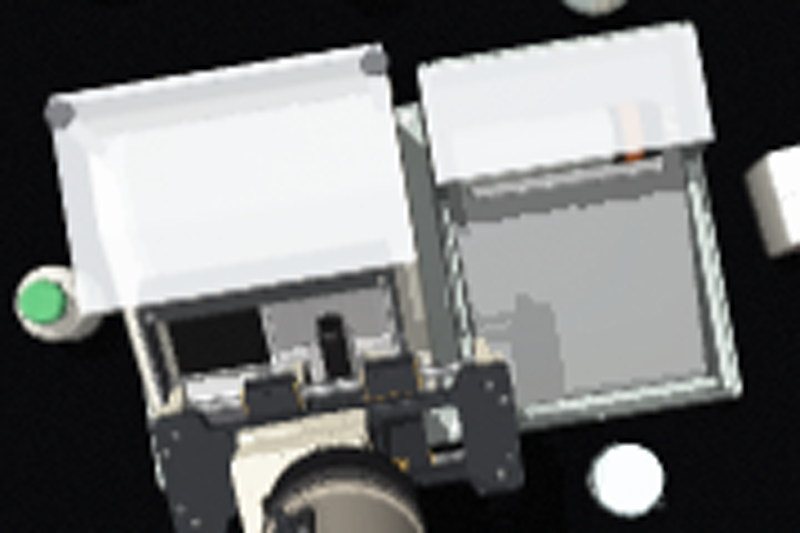

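```bash
python3 -c "
from h import *
from cell import eyes,status
s=status.observe();p=s['tool_pos'];R=Ro.from_euler('xyz',s['tool_rot'])
for n in ('side','top'):
    d=eyes.read_camera(n);np.savez(f'cam2_{n}.npz',**d)
    im=cv2.resize(d['img'][110:230,160:340,::-1],(800,533),interpolation=cv2.INTER_CUBIC);f=800/180
    def pt(P,c):
        for u in (project(d,P)-[160-.5,110-.5])*f: cv2.circle(im,(int(u[0]),int(u[1])),4,c,-1)
    pt(p,(0,0,255))
    pt(p+R.apply([[0,16,0],[0,-16,0]]),(0,255,255))
    pt(p+R.apply([[0,16,-.0],[0,-16,0]])*0+R.apply([[0,.016,0],[0,-.016,0]]),(0,255,255))
    pt(p+R.apply([[0,.016,-.06],[0,-.016,-.06]]),(255,255,0))
    pt(from_panel(np.array([[24,-8.5,30],[-20,-8.5,30],[24,5.5,30],[-20,5.5,30],[24,-8.5,6],[-20,-8.5,6]])/1e3),(0,255,0))
    cv2.imwrite(f'pics/{n}3.png',im)
"
```

```text
(no output)
```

View pics/side3.png

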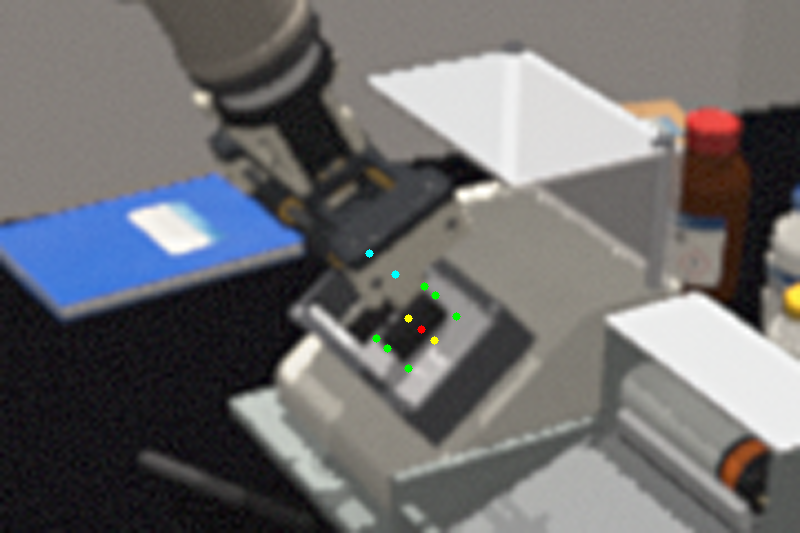

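View pics/top3.png

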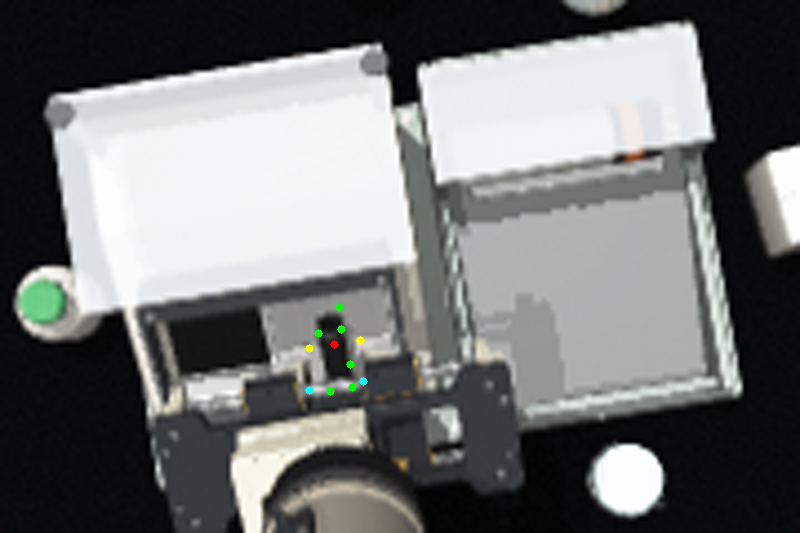

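```bash
python3 -c "
from h import *
for n,us in (('side',[(400,330),(415,325),(430,310),(440,300),(400,290),(380,290),(420,270),(435,330),(420,350),(450,310)]),('top',[(300,350),(290,360),(370,350),(365,365),(335,350),(335,330),(310,370),(345,375)])):
    d=dict(np.load(f'cam2_{n}.npz'));q=to_panel(cloud(d))*1000
    for a in us:
        u,v=int(a[0]*180/800+160),int(a[1]*180/800+110);print(n,a,q[v,u].round(0),d['img'][v,u])
"
```

```text
side (400, 330) [-6. -6. 28.] [37 37 39]
side (415, 325) [ 2. -8. 24.] [31 29 32]
side (430, 310) [16. -3. 23.] [27 29 26]
side (440, 300) [26. 12.  6.] [141 138 136]
side (400, 290) [ 11. -33.  73.] [127 122 111]
side (380, 290) [  0. -83. 127.] [120 114 103]
side (420, 270) [ 25. -85. 118.] [128 123 112]
side (435, 330) [ 7. -6. 10.] [55 55 54]
side (420, 350) [-6. -4.  7.] [77 75 75]
side (450, 310) [25. -2.  7.] [147 145 143]
top (300, 350) [-1. 20.  7.] [193 192 192]
top (290, 360) [-11.  28.   5.] [177 177 176]
top (370, 350) [-11. -23.   6.] [195 194 190]
top (365, 365) [ 63. -23. 124.] [44 45 48]
top (335, 350) [ 9. -3. 27.] [28 27 29]
top (335, 330) [23. -5. 29.] [36 35 37]
top (310, 370) [18. 13. 58.] [88 88 87]
top (345, 375) [-11.  -5.  28.] [27 27 28]
```

```bash
python3 -c "
from h import *
from cell import status
s=status.observe();p=s['tool_pos'];R=Ro.from_euler('xyz',s['tool_rot']).as_matrix();print(p,s['tool_rot'])
for n in('side','top'):
    d=dict(np.load(f'cam2_{n}.npz'));P=cloud(d);t=((P-p)@R)*1000;q=to_panel(P)*1000;ok=d['range_z']>0
    for z in range(-150,30,10):
        k=ok&(abs(t[...,2]-z)<5)&(abs(t[...,0])<60)&(abs(t[...,1])<110)
        if k.any(): print(n,z,k.sum(),'x',t[k][:,0].min().round(),t[k][:,0].max().round(),'y',np.percentile(t[k][:,1],[0,10,25,50,75,90,100]).round())
"
```

```text
[0.57922041 0.05605488 0.11900416] [ 3.14050241 -0.48873698  0.14166476]
side -150 417 x -36.0 37.0 y [-93. -14.  16.  65.  81.  90.  97.]
side -140 186 x -37.0 37.0 y [-86. -29.  21.  77.  93.  94.  96.]
side -130 223 x -37.0 37.0 y [-94. -36.  16.  28.  89.  91.  94.]
side -120 155 x -36.0 37.0 y [-88. -78. -20.  82.  85.  87.  89.]
side -110 124 x -36.0 36.0 y [-85. -21.  47.  85.  86.  87.  89.]
side -100 10 x -4.0 12.0 y [-25. -25. -24. -21. -19.  84.  84.]
side -60 17 x -10.0 11.0 y [29. 29. 30. 31. 33. 34. 37.]
side -50 14 x -11.0 10.0 y [24. 25. 25. 29. 31. 32. 32.]
side -40 2 x -11.0 4.0 y [19. 19. 19. 20. 21. 21. 21.]
side -20 22 x -9.0 15.0 y [-7. -6. -3.  1.  3.  3.  7.]
side -10 86 x -25.0 44.0 y [-27. -10.  -3.   2.   5.   7.  38.]
side 0 216 x -24.0 45.0 y [-46. -30.  -9.   5.  22.  37.  43.]
side 10 352 x -48.0 47.0 y [-110.  -56.  -12.   15.   32.   40.   44.]
side 20 199 x -59.0 49.0 y [-110.  -80.  -22.   31.   40.   41.   85.]
top -150 859 x -37.0 37.0 y [-94. -86. -74.  18.  76.  88.  96.]
top -140 249 x -36.0 37.0 y [-94. -83. -65.   7.  59.  83.  95.]
top -130 
[... 164 characters left out ...]
19.  41.  82.  88.]
top -90 2 x 6.0 6.0 y [-18. -18. -18. -18. -18. -18. -18.]
top -80 3 x 0.0 3.0 y [-16. -16. -16. -16.   1.  10.  17.]
top -70 2 x 9.0 10.0 y [-20. -19. -19. -18. -18. -17. -17.]
top -60 6 x -9.0 10.0 y [-20. -20. -19. -16. -15. -15. -15.]
top -50 18 x -10.0 11.0 y [-30. -25. -22. -16.  22.  26.  30.]
top -40 6 x 5.0 11.0 y [-19. -18. -17.   1.  19.  20.  20.]
top -20 30 x -11.0 16.0 y [-7. -5. -3. -0.  3.  5.  6.]
top -10 72 x -19.0 45.0 y [-107.  -56.  -24.   -5.    3.    6.   19.]
top 0 323 x -11.0 46.0 y [-110.  -87.  -54.  -15.   13.   30.   43.]
top 10 322 x -46.0 29.0 y [-89. -36. -24.  -1.  22.  34.  42.]
top 20 51 x -48.0 4.0 y [-93. -84. -68. -38.   5.  37.  38.]
```

```bash
python3 -c "
from h import *
p=np.array([.16,-.49954,.18705]);R=Ro.from_euler('xyz',[-3.14008,-.0002,.3098]).as_matrix()
for n in('side','top'):
    d=load(n);P=cloud(d);t=((P-p)@R)*1000;ok=d['range_z']>0
    for z in range(-160,40,10):
        k=ok&(abs(t[...,2]-z)<5)&(abs(t[...,0])<60)&(abs(t[...,1])<110)
        if k.any(): print(n,z,k.sum(),'x',t[k][:,0].min().round(),t[k][:,0].max().round(),'y',np.percentile(t[k][:,1],[0,10,25,50,75,90,100]).round())
"
```

```text
side -160 329 x -24.0 28.0 y [-46. -17.   8.  12.  14.  16.  17.]
side -150 2162 x -36.0 38.0 y [-97. -22.  18.  68.  82.  90.  96.]
side -140 790 x -36.0 38.0 y [-92. -50.  21.  44.  93.  94.  95.]
side -130 522 x -36.0 38.0 y [-93. -72. -55.  66.  91.  92.  94.]
side -120 659 x -36.0 37.0 y [-86. -49. -21.  22.  85.  86.  88.]
side -110 397 x -36.0 37.0 y [-85. -48.  84.  85.  86.  86.  88.]
side -100 10 x -24.0 35.0 y [83. 84. 84. 85. 85. 85. 86.]
side -90 1 x -10.0 -10.0 y [-60. -60. -60. -60. -60. -60. -60.]
side -80 45 x -10.0 10.0 y [-64. -59. -51.  62.  63.  64.  65.]
side -70 100 x -10.0 12.0 y [-51. -47.  61.  63.  63.  63.  64.]
side -60 107 x -11.0 12.0 y [-50. -46.  58.  62.  62.  63.  63.]
side -50 48 x -10.0 11.0 y [-49. -47.  50.  60.  61.  62.  62.]
side -40 8 x -10.0 2.0 y [-50. -49. -48. -47. -21.  50.  51.]
top -160 117 x 6.0 26.0 y [-51. -50. -42. -25.  -7.   6.  17.]
top -150 400 x -1.0 38.0 y [-95. -87. -76. -59. -31.   9.  41.]
top -140 209 x -2.0 37.0 y [-95. -92. -73. -34.   5.  30.  47.]
top -130 146 x 3.0 37.0 y [-93. -87. -67. -53.  48.  54.  60.]
top -120 290 x -12.0 37.0 y [-88. -68. -35.   0.  37.  50.  68.]
top -110 98 x -15.0 37.0 y [-88. -87. -85. -54.  49.  60.  72.]
top -100 10 x 2.0 12.0 y [-86. -86.  47.  47.  47.  48.  48.]
top -90 8 x -6.0 4.0 y [46. 48. 49. 49. 50. 50. 50.]
top -80 28 x -10.0 12.0 y [45. 46. 47. 49. 56. 62. 64.]
top -70 32 x -10.0 11.0 y [-62.  45.  46.  49.  58.  61.  63.]
top -60 42 x -4.0 11.0 y [-64. -59. -53.  44.  48.  55.  61.]
top -50 42 x -9.0 12.0 y [-63. -59. -52.  46.  49.  55.  60.]
top -40 23 x -9.0 11.0 y [-54. -51.  -0.  47.  48.  51.  55.]
```

The images contradict the reported TCP. In both views, and in both poses, the real fingertips lie about 38 mm short of it along the tool axis. The gripper body also starts about 105 mm behind it, not 66 mm. I'll measure that offset and re-check reach.

```bash
cat >> h.py <<'E'
TIP=.0385
def from_panel_tip(q_mm,tilt=None): # reported TCP so that real tip is at q
    return from_panel(np.array(q_mm)/1000.)+Rt()[:,2]*TIP
E
python3 - <<'E'
from h import *
import feas
from feas import *
p0=np.array([.16,-.49954,.18705]);R=Ro.from_euler('xyz',[-3.14008,-.0002,.3098]).as_matrix()
for n in('side','top'):
    d=load(n);P=cloud(d);t=((P-p0)@R)*1000;ok=d['range_z']>0
    for sgn in(1,-1):
        k=ok&(abs(t[...,0])<13)&(t[...,1]*sgn>42)&(t[...,1]*sgn<68)&(t[...,2]>-100)&(t[...,2]<20)
        print(n,sgn,k.sum(),np.sort(t[k][:,2])[-12:].round(1))
for T in(34,30,28,25,22,18,14):
    Rr=Rtilt(T)
    for q in([2,-1.5,60],[2,-1.5,13],[2,70,13],[-7,0,-22]):
        best=None
        for sd in ([0,.2,2,0,.5,1.4],[0,.2,2,.5,.4,1]):
            x,e=ik(p,from_panel(np.array(q)/1e3)+Rr[:,2]*.0385,Rr,sd)
            best=(x,e) if best is None or e<best[1] else best
        print(T,q,best[0].round(2),round(best[1],4))
E
```

```text
side 1 239 [-51.8 -51.4 -51.4 -51.3 -50.6 -50.1 -48.4 -46.  -45.6 -45.  -44.3 -41.6]
side -1 70 [-52.4 -51.8 -49.3 -48.6 -47.9 -45.7 -44.9 -42.6 -42.5 -40.7 -38.7 -37.4]
top 1 136 [-42.7 -42.5 -41.9 -41.3 -40.8 -40.4 -40.2 -39.3 -38.9 -38.9 -38.7 -36.1]
top -1 43 [-49.2 -48.4 -47.9 -47.2 -46.8 -46.3 -44.7 -42.5 -40.6 -40.5 -40.  -39.8]
34 [2, -1.5, 60] [-0.13  0.25  2.09  0.59  0.28  0.77] 0.0028
34 [2, -1.5, 13] [-0.13  0.36  2.02  0.67  0.28  0.69] 0.0436
34 [2, 70, 13] [0.06 0.36 1.98 0.2  0.28 1.31] 0.0713
34 [-7, 0, -22] [-0.14  0.45  1.99  0.81  0.28  0.54] 0.0784
30 [2, -1.5, 60] [-0.12  0.26  2.03  0.36  0.37  1.  ] 0.0
30 [2, -1.5, 13] [-0.1   0.37  1.99  0.43  0.29  0.95] 0.0
30 [2, 70, 13] [0.07 0.37 1.98 0.13 0.28 1.38] 0.009
30 [-7, 0, -22] [-0.1   0.45  1.96  0.48  0.28  0.9 ] 0.029
28 [2, -1.5, 60] [-0.11  0.26  2.    0.29  0.42  1.08] 0.0
28 [2, -1.5, 13] [-0.1   0.37  1.96  0.33  0.35  1.05] 0.0
28 [2, 70, 13] [0.07 0.37 1.96 0.1  0.32 1.41] 0.0
28 [-7, 0, -22] [-0.08  0.45  1.95  0.39  0.28  0.99] 0.001
25 [2, -1.5, 60] [-0.1   0.27  1.95  0.22  0.5   1.16] 0.0
25 [2, -1.5, 13] [-0.09  0.38  1.92  0.23  0.43  1.15] 0.0
25 [2, 70, 13] [0.07 0.38 1.91 0.07 0.41 1.44] 0.0
25 [-7, 0, -22] [-0.08  0.46  1.91  0.26  0.36  1.13] 0.0
22 [2, -1.5, 60] [-0.1   0.29  1.9   0.16  0.58  1.22] 0.0
22 [2, -1.5, 13] [-0.08  0.39  1.87  0.17  0.51  1.22] 0.0
22 [2, 70, 13] [0.07 0.39 1.87 0.05 0.5  1.46] 0.0
22 [-7, 0, -22] [-0.07  0.47  1.86  0.18  0.44  1.21] 0.0
18 [2, -1.5, 60] [-0.08  0.31  1.84  0.11  0.68  1.27] 0.0
18 [2, -1.5, 13] [-0.07  0.41  1.81  0.11  0.62  1.28] 0.0
18 [2, 70, 13] [0.08 0.41 1.8  0.03 0.61 1.48] 0.0
18 [-7, 0, -22] [-0.06  0.48  1.8   0.12  0.55  1.28] 0.0
14 [2, -1.5, 60] [-0.07  0.34  1.78  0.07  0.78  1.31] 0.0
14 [2, -1.5, 13] [-0.06  0.44  1.74  0.07  0.72  1.32] 0.0
14 [2, 70, 13] [0.08 0.44 1.74 0.02 0.72 1.5 ] 0.0
14 [-7, 0, -22] [-0.05  0.51  1.73  0.08  0.66  1.32] 0.0
```

```bash
cat >> h.py <<'E'
def Rt(): return Rm()@Rp@np.diag([1,-1,-1.])@Ro.from_euler("y",np.radians(-15)).as_matrix()
def plan(*qs):
    from cell import status
    s=status.observe();p=s["tool_pos"];R=Ro.from_euler("xyz",s["tool_rot"])
    tip=p-R.as_matrix()[:,2]*TIP
    print("t",round(s["time"],2),"TIP now",(to_panel(tip)*1000).round(1),"q",s["qpos"].round(3))
    print("force panel axes",((Rm()@Rp).T@s["contact_force"]).round(1),"torque",s["torque"].round(2),"open",round(s["opening"],4))
    for q in qs: print(q,"shift",R.inv().apply(from_panel_tip(q)-p).round(4),"turn",(R.inv()*Ro.from_matrix(Rt())).as_rotvec().round(4))
E
python3 -c "
from h import *
plan([2,-1.5,40],[2,-1.5,12])"
```

```text
t 3.9 TIP now [11.3 -1.9 51.9] q [-0.106  0.283  1.967  0.278  0.43   1.098]
force panel axes [-0.1  0.1 -0.5] torque [-0.05  0.34  0.01] open 0.0325
[2, -1.5, 40] shift [-0.0086 -0.0004  0.0135] turn [ 0.0008 -0.0524  0.0006]
[2, -1.5, 12] shift [-0.0028 -0.0004  0.0409] turn [ 0.0008 -0.0524  0.0006]
```

>>> jog_arm:
  series:
    - [-0.3, [-0.008, 0, 0.007], [0, -0.052, 0]]
    - [-0.3, [-0.007, 0, 0.014], [0, -0.052, 0]]
    - [-0.3, [-0.006, 0, 0.02], [0, -0.052, 0]]
    - [-0.3, [-0.006, 0, 0.025], [0, -0.052, 0]]

```text
time: 4.23
tool_pos: [0.586, 0.0571, 0.093]
tool_rot: [3.141, -0.437, 0.142]
contact_force: [-0.3, -0.3, -1.0]
opening: 0.032
```

```bash
python3 -c "
from h import *
plan([2,-1.5,12])"
```

```text
t 4.23 TIP now [ 1.8 -1.8 27.1] q [-0.093  0.349  1.93   0.228  0.447  1.152]
force panel axes [-0.9 -0.2 -0.6] torque [-0.01  0.23 -0.03] open 0.032
[2, -1.5, 12] shift [ 0.0041 -0.0003  0.0145] turn [ 0.0005 -0.0004  0.0006]
```

Reported TCP is now well below the shutter with no contact force, which confirms the offset. I'll continue the descent.

>>> jog_arm:
  series:
    - [-0.3, [0.002, 0, 0.005], [0, 0, 0]]
    - [-0.3, [0.003, 0, 0.01], [0, 0, 0]]
    - [-0.3, [0.004, 0, 0.014], [0, 0, 0]]
    - [-0.3, [0.004, 0, 0.014], [0, 0, 0]]
    - [-0.3, [0.004, 0, 0.014], [0, 0, 0]]

```text
time: 4.65
tool_pos: [0.5948, 0.0584, 0.082]
tool_rot: [3.141, -0.435, 0.142]
contact_force: [0.4, -1.0, 0.2]
opening: 0.032
```

```bash
python3 -c "
from h import *
plan([2,-1.5,12])
from cell import eyes
for n in ('side','top'):
    d=eyes.read_camera(n)
    cv2.imwrite(f'pics/{n}4.png',cv2.resize(d['img'][110:230,160:340,::-1],(800,533),interpolation=cv2.INTER_CUBIC))
"
```

```text
t 4.65 TIP now [ 1.6 -1.8 12.9] q [-0.088  0.381  1.917  0.231  0.429  1.151]
force panel axes [ 0.3 -1.   0. ] torque [-0.04  0.37  0.05] open 0.032
[2, -1.5, 12] shift [ 0.0007 -0.0003  0.0007] turn [0.0004 0.0014 0.0005]
```

View pics/side4.png

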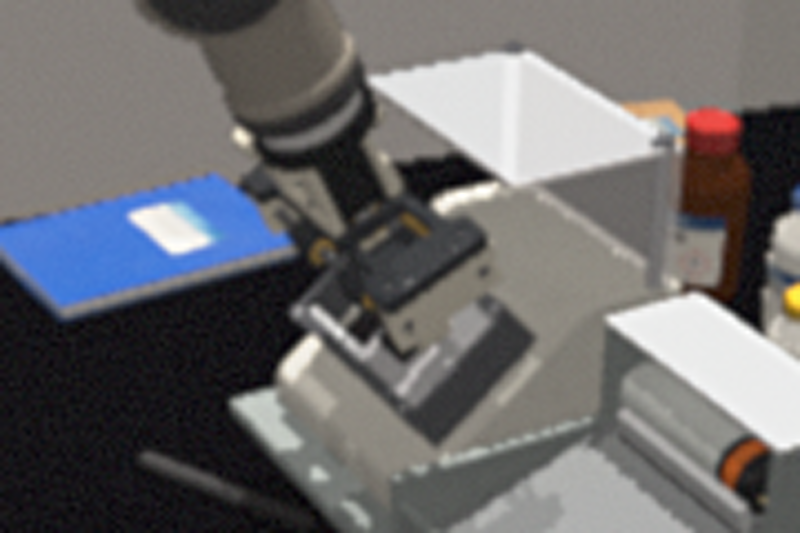

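View pics/top4.png

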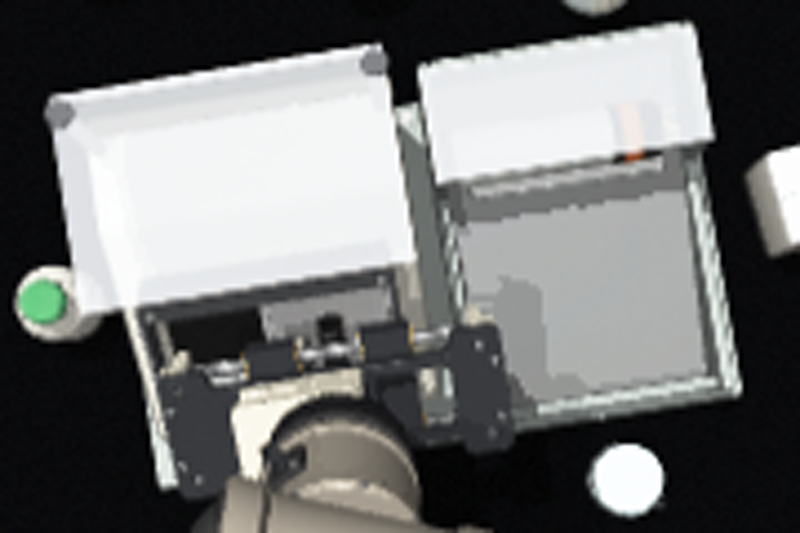

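The right finger now covers the rib in the side view, at about (410, 340). I'll close on it gently.

>>> jog_arm:
  series:
    - [-1, [0, 0, 0], [0, 0, 0]]
    - [-1, [0, 0, 0], [0, 0, 0]]
    - [-1, [0, 0, 0], [0, 0, 0]]
    - [-1, [0, 0, 0], [0, 0, 0]]
    - [-1, [0, 0, 0], [0, 0, 0]]
    - [-1, [0, 0, 0], [0, 0, 0]]
  squeeze: 12

```text
time: 5.25
tool_pos: [0.5947, 0.0594, 0.0825]
tool_rot: [-3.141, -0.436, 0.142]
contact_force: [-0.4, 5.7, 1.9]
opening: 0.0143
```

```bash
python3 -c "
from h import *
plan([2,70,12])"
```

```text
t 5.25 TIP now [ 1.9 -0.8 13.3] q [-0.087  0.38   1.917  0.232  0.43   1.151]
force panel axes [1.6 5.7 1.2] torque [0.84 0.24 0.34] open 0.0143
[2, 70, 12] shift [ 0.0005 -0.0708  0.0013] turn [-0.0007  0.0008  0.0006]
```

>>> jog_arm:
  series:
    - [-1, [0, -0.006, 0], [0, 0, 0]]
    - [-1, [0, -0.014, 0], [0, 0, 0]]
    - [-1, [0, -0.022, 0], [0, 0, 0]]
    - [-1, [0, -0.03, 0], [0, 0, 0]]
    - [-1, [0, -0.038, 0], [0, 0, 0]]
    - [-1, [0, -0.046, 0], [0, 0, 0]]
    - [-1, [0, -0.054, 0], [0, 0, 0]]
    - [-1, [0, -0.06, 0], [0, 0, 0]]
    - [-1, [0, -0.063, 0], [0, 0, 0]]
    - [-1, [0, -0.063, 0], [0, 0, 0]]
    - [-1, [0, -0.063, 0], [0, 0, 0]]

```text
time: 6.17
tool_pos: [0.5859, 0.1212, 0.0826]
tool_rot: [3.141, -0.436, 0.142]
contact_force: [-3.0, 1.7, 3.6]
opening: 0.0141
```

```bash
python3 -c "
from h import *
plan([2,70,12])"
```

```text
t 6.17 TIP now [ 2.  61.7 13.3] q [0.054 0.381 1.915 0.092 0.413 1.407]
force panel axes [0.2 2.1 4.5] torque [0.3  0.35 0.13] open 0.0141
[2, 70, 12] shift [ 0.0004 -0.0083  0.0013] turn [-0.      0.0005  0.0008]
```

Sliding freely. Next I'll creep to the stop.

>>> jog_arm:
  series:
    - [-1, [0, -0.003, 0], [0, 0, 0]]
    - [-1, [0, -0.006, 0], [0, 0, 0]]
    - [-1, [0, -0.008, 0], [0, 0, 0]]
    - [-1, [0, -0.009, 0], [0, 0, 0]]
    - [-1, [0, -0.009, 0], [0, 0, 0]]
    - [-1, [0, -0.009, 0], [0, 0, 0]]

```text
time: 6.67
tool_pos: [0.5848, 0.1288, 0.0825]
tool_rot: [3.14, -0.436, 0.141]
contact_force: [-4.1, -4.7, 5.6]
opening: 0.0141
```

```bash
python3 -c "
from h import *
plan([2,70,12])"
```

```text
t 6.67 TIP now [ 1.9 69.4 13.3] q [0.072 0.382 1.913 0.069 0.412 1.446]
force panel axes [-0.  -4.1  7.3] torque [-0.74  0.42 -0.36] open 0.0141
[2, 70, 12] shift [ 0.0004 -0.0006  0.0012] turn [0.0015 0.0007 0.0002]
```

>>> jog_arm:
  series:
    - [-1, [0, -0.002, 0], [0, 0, 0]]
    - [-1, [0, -0.003, 0], [0, 0, 0]]
    - [-1, [0, -0.003, 0], [0, 0, 0]]
    - [-1, [0, -0.003, 0], [0, 0, 0]]
    - [-1, [0, -0.003, 0], [0, 0, 0]]

```text
time: 7.08
tool_pos: [0.5848, 0.129, 0.0825]
tool_rot: [3.137, -0.436, 0.141]
contact_force: [-3.2, -22.2, 6.4]
opening: 0.0139
```

```bash
python3 -c "
from h import *
plan([2,70,12])"
```

```text
t 7.08 TIP now [ 1.9 69.7 13.3] q [0.075 0.382 1.912 0.058 0.412 1.458]
force panel axes [ -0.7 -21.6   9. ] torque [-3.31  0.35 -1.56] open 0.0139
[2, 70, 12] shift [ 0.0004 -0.0004  0.0012] turn [ 0.0045  0.0008 -0.0002]
```

>>> jog_arm:
  series:
    - [-1, [0, 0.003, 0], [0, 0, 0]]
    - [-0.45, [0, 0.003, 0], [0, 0, 0]]
    - [-0.45, [0, 0.003, 0], [0, 0, 0]]
    - [-0.45, [0, 0.003, 0], [0, 0, 0]]
    - [-0.45, [0, 0.003, -0.01], [0, 0, 0]]
    - [-0.45, [0, 0.003, -0.03], [0, 0, 0]]
    - [-0.45, [0, 0.003, -0.05], [0, 0, 0]]
    - [-1, [0, 0.003, -0.06], [0, 0, 0]]
    - [-1, [0, 0.003, -0.06], [0, 0, 0]]
    - [-1, [0, 0.003, -0.06], [0, 0, 0]]

```text
time: 7.92
tool_pos: [0.5598, 0.1263, 0.1373]
tool_rot: [3.141, -0.437, 0.142]
contact_force: [-0.2, 0.7, 0.1]
opening: 0.0096
```

```bash
python3 -c "
from h import *
plan([-4,0,40],[-4,0,5])
from cell import eyes
for n in ('side','top'):
    d=eyes.read_camera(n);np.savez(f'cam5_{n}.npz',**d)
    cv2.imwrite(f'pics/{n}5.png',cv2.resize(d['img'][110:230,160:340,::-1],(800,533),interpolation=cv2.INTER_CUBIC))
"
```

```text
t 7.92 TIP now [17.8 70.4 71.4] q [0.07  0.257 1.91  0.058 0.539 1.456]
force panel axes [-0.   0.7  0.2] torque [-0.04  0.23  0.  ] open 0.0096
[-4, 0, 40] shift [-0.0131  0.0704  0.036 ] turn [ 0.0005 -0.0006  0.0008]
[-4, 0, 5] shift [-0.004   0.0703  0.0698] turn [ 0.0005 -0.0006  0.0008]
```

View pics/side5.png

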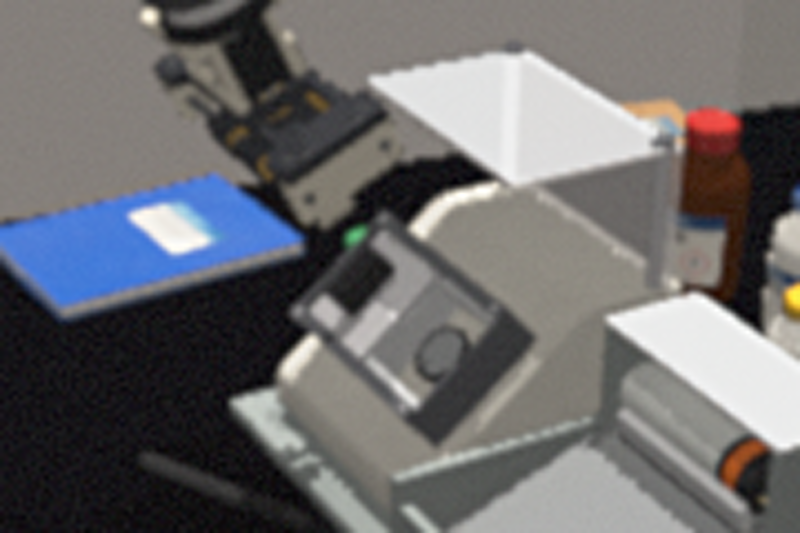

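View pics/top5.png

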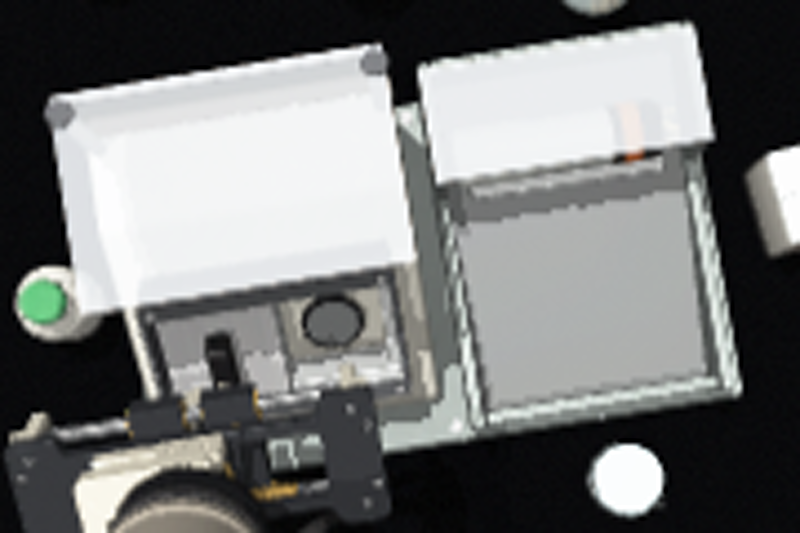

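The catch is fully left and the button is uncovered, at top-crop (333, 320) and side-crop (442, 352). I'll measure its place and height.

```bash
python3 -c "
from h import *
for n,c in (('top',(333,320)),('side',(442,352))):
    d=dict(np.load(f'cam5_{n}.npz'));q=to_panel(cloud(d))*1000
    u,v=int(c[0]*180/800+160),int(c[1]*180/800+110)
    w=q[v-2:v+3,u-2:u+3].reshape(-1,3);print(n,np.median(w,0).round(1),w[:,2].std().round(1))
    print((onpanel(d,[(c[0]*180/800+159.5,c[1]*180/800+109.5)],-.008)*1e3).round(1))
    k=(abs(q[...,1]-70)<10)&(abs(q[...,0])<30)&(q[...,2]>24)&(q[...,2]<34)
    if k.any(): 
        ys,xs=np.where(k);print('rib',(onpanel(d,np.c_[xs,ys],.03)*1e3).mean(0),k.sum())
"
```

```text
top [  1.   -1.1 -12.9] 157.6
[[ 6.  -2.3 -8. ]]
rib [12.73556954 67.20978269 30.        ] 43
side [  1.4  -1.1 -11.8] 2.0
[[ 1.7 -5.4 -8. ]]
rib [ 1.32554978 65.63439265 30.        ] 61
```

>>> jog_arm:
  series:
    - [-1, [-0.005, 0.03, 0.005], [0, 0, 0]]
    - [-1, [-0.01, 0.06, 0.015], [0, 0, 0]]
    - [-1, [-0.015, 0.071, 0.025], [0, 0, 0]]
    - [-1, [-0.015, 0.071, 0.035], [0, 0, 0]]
    - [-1, [-0.015, 0.071, 0.036], [0, 0, 0]]
    - [-1, [-0.015, 0.071, 0.036], [0, 0, 0]]

```text
time: 8.52
tool_pos: [0.5708, 0.0565, 0.0964]
tool_rot: [-3.142, -0.433, 0.141]
contact_force: [-0.0, 0.8, -0.5]
opening: 0.0006
```

```bash
python3 -c "
from h import *
plan([-6,-.5,0],[-6,-.5,-8])"
```

```text
t 8.52 TIP now [-7.5 -0.3 39.4] q [-0.098  0.321  1.96   0.231  0.449  1.145]
force panel axes [-0.3  0.8 -0.5] torque [-0.02  0.2  -0.02] open 0.0006
[-6, -0.5, 0] shift [0.0118 0.0002 0.0376] turn [-0.0001  0.0034  0.0002]
[-6, -0.5, -8] shift [0.0139 0.0002 0.0453] turn [-0.0001  0.0034  0.0002]
```

>>> jog_arm:
  series:
    - [-1, [0.004, 0, 0.012], [0, 0, 0]]
    - [-1, [0.008, 0, 0.024], [0, 0, 0]]
    - [-1, [0.012, 0, 0.036], [0, 0, 0]]
    - [-1, [0.013, 0, 0.04], [0, 0, 0]]
    - [-1, [0.013, 0, 0.04], [0, 0, 0]]
    - [-1, [0.013, 0, 0.04], [0, 0, 0]]

```text
time: 9.02
tool_pos: [0.5993, 0.0608, 0.0671]
tool_rot: [3.141, -0.435, 0.143]
contact_force: [0.4, -0.2, -0.3]
opening: 0.0005
```

```bash
python3 -c "
from h import *
plan([-6,-.5,-8],[-6,-.5,-9])"
```

```text
t 9.02 TIP now [-4.3 -0.  -1.6] q [-0.082  0.413  1.92   0.246  0.394  1.139]
force panel axes [ 0.1 -0.2 -0.5] torque [ 0.    0.23 -0.  ] open 0.0005
[-6, -0.5, -8] shift [0.0001 0.0005 0.0066] turn [-0.0001  0.0012  0.0015]
[-6, -0.5, -9] shift [0.0003 0.0005 0.0076] turn [-0.0001  0.0012  0.0015]
```

>>> jog_arm:
  series:
    - [-1, [0.0, 0, 0.002], [0, 0, 0]]
    - [-1, [0.0, 0, 0.004], [0, 0, 0]]
    - [-1, [0.0, 0, 0.005], [0, 0, 0]]
    - [-1, [0.0, 0, 0.006], [0, 0, 0]]
    - [-1, [0.0, 0, 0.006], [0, 0, 0]]
    - [-1, [0.0, 0, 0.006], [0, 0, 0]]

```text
time: 9.52
tool_pos: [0.6021, 0.0603, 0.0615]
tool_rot: [3.141, -0.435, 0.141]
contact_force: [-0.6, -0.0, -0.5]
opening: 0.0004
```

```bash
python3 -c "
from h import *
plan([-6,-.5,-10])"
```

```text
t 9.52 TIP now [-5.8 -0.9 -7.6] q [-0.082  0.426  1.919  0.252  0.382  1.133]
force panel axes [-0.8  0.1  0. ] torque [-0.06  0.29 -0.03] open 0.0004
[-6, -0.5, -10] shift [ 0.0005 -0.0004  0.0024] turn [0.0006 0.0009 0.0004]
```

>>> jog_arm:
  series:
    - [-1, [0.0, 0, 0.001], [0, 0, 0]]
    - [-1, [0.0, 0, 0.002], [0, 0, 0]]
    - [-1, [0.001, 0, 0.003], [0, 0, 0]]
    - [-1, [0.001, 0, 0.003], [0, 0, 0]]
    - [-1, [0.001, 0, 0.003], [0, 0, 0]]

```text
time: 9.93
tool_pos: [0.6039, 0.0607, 0.059]
tool_rot: [3.141, -0.435, 0.142]
contact_force: [-0.9, 0.3, 0.8]
opening: 0.0005
```

```bash
python3 -c "
from h import *
plan([-6,-.5,-16])"
```

```text
t 9.93 TIP now [ -6.   -0.7 -10.8] q [-0.081  0.433  1.915  0.253  0.379  1.133]
force panel axes [-0.1  0.4  1.1] torque [-0.05  0.43 -0.01] open 0.0005
[-6, -0.5, -16] shift [ 0.0014 -0.0003  0.005 ] turn [0.0003 0.0016 0.0005]
```

>>> jog_arm:
  series:
    - [-1, [0.0, 0, 0.001], [0, 0, 0]]
    - [-1, [0.001, 0, 0.002], [0, 0, 0]]
    - [-1, [0.001, 0, 0.003], [0, 0, 0]]
    - [-1, [0.001, 0, 0.003], [0, 0, 0]]
    - [-1, [0.001, 0, 0.003], [0, 0, 0]]

```text
time: 10.35
tool_pos: [0.6062, 0.061, 0.0566]
tool_rot: [3.141, -0.435, 0.142]
contact_force: [-2.9, -0.1, 0.7]
opening: 0.0007
```

```bash
python3 -c "
from h import *
plan([-6,-.5,-16])"
```

```text
t 10.35 TIP now [ -5.8  -0.7 -14. ] q [-0.08   0.44   1.912  0.254  0.375  1.133]
force panel axes [-1.8  0.3  2.4] torque [-0.07  0.68 -0.02] open 0.0007
[-6, -0.5, -16] shift [ 0.0004 -0.0003  0.002 ] turn [0.0004 0.0015 0.0005]
```

>>> jog_arm:
  series:
    - [-1, [0.0, 0, 0.001], [0, 0, 0]]
    - [-1, [0.0005, 0, 0.002], [0, 0, 0]]
    - [-1, [0.0008, 0, 0.003], [0, 0, 0]]
    - [-1, [0.0008, 0, 0.003], [0, 0, 0]]
    - [-1, [0.0008, 0, 0.003], [0, 0, 0]]

```text
time: 10.77
tool_pos: [0.6081, 0.0613, 0.0543]
tool_rot: [3.141, -0.435, 0.142]
contact_force: [-4.9, -1.1, 2.1]
opening: 0.0003
```

```bash
python3 -c "
from h import *
plan([-6,-.5,-16])"
```

```text
t 10.77 TIP now [ -5.8  -0.7 -17. ] q [-0.079  0.447  1.909  0.255  0.371  1.132]
force panel axes [-2.5 -0.4  4.9] torque [-0.15  0.94 -0.06] open 0.0003
[-6, -0.5, -16] shift [-0.0004 -0.0002 -0.001 ] turn [0.0003 0.0016 0.0005]
```

>>> jog_arm:
  series:
    - [-1, [0.0003, 0, 0.001], [0, 0, 0]]
    - [-1, [0.0005, 0, 0.002], [0, 0, 0]]
    - [-1, [0.0005, 0, 0.002], [0, 0, 0]]
    - [-1, [0.0005, 0, 0.002], [0, 0, 0]]

```text
time: 11.1
tool_pos: [0.6093, 0.0615, 0.0528]
tool_rot: [3.141, -0.435, 0.142]
contact_force: [-7.0, -1.0, 3.6]
opening: 0.0001
```

```bash
python3 -c "
from h import *
plan([-6,-.5,-16])"
```

```text
t 11.1 TIP now [ -5.8  -0.7 -18.9] q [-0.078  0.451  1.907  0.256  0.369  1.131]
force panel axes [-3.1 -0.   7.3] torque [-0.23  0.92 -0.05] open 0.0001
[-6, -0.5, -16] shift [-0.0009 -0.0002 -0.0028] turn [0.0003 0.0016 0.0005]
```

>>> jog_arm:
  series:
    - [-1, [0.0003, 0, 0.001], [0, 0, 0]]
    - [-1, [0.0003, 0, 0.001], [0, 0, 0]]
    - [-1, [0.0003, 0, 0.001], [0, 0, 0]]

```text
time: 11.35
tool_pos: [0.6095, 0.0616, 0.0525]
tool_rot: [3.141, -0.435, 0.142]
contact_force: [-11.6, -2.7, 10.2]
opening: 0.0006
```

```bash
python3 -c "
from h import *
plan([-6,-.5,-16])
from cell import eyes
for n in ('side',):
    d=eyes.read_camera(n)
    cv2.imwrite(f'pics/{n}6.png',cv2.resize(d['img'][110:245,200:380,::-1],(800,600),interpolation=cv2.INTER_CUBIC))
"
```

```text
t 11.35 TIP now [ -5.9  -0.7 -19.4] q [-0.078  0.452  1.906  0.256  0.369  1.131]
force panel axes [-2.5 -1.  15.4] torque [-0.3   1.33 -0.05] open 0.0006
[-6, -0.5, -16] shift [-0.0009 -0.0002 -0.0032] turn [0.0002 0.0018 0.0007]
```

View pics/side6.png

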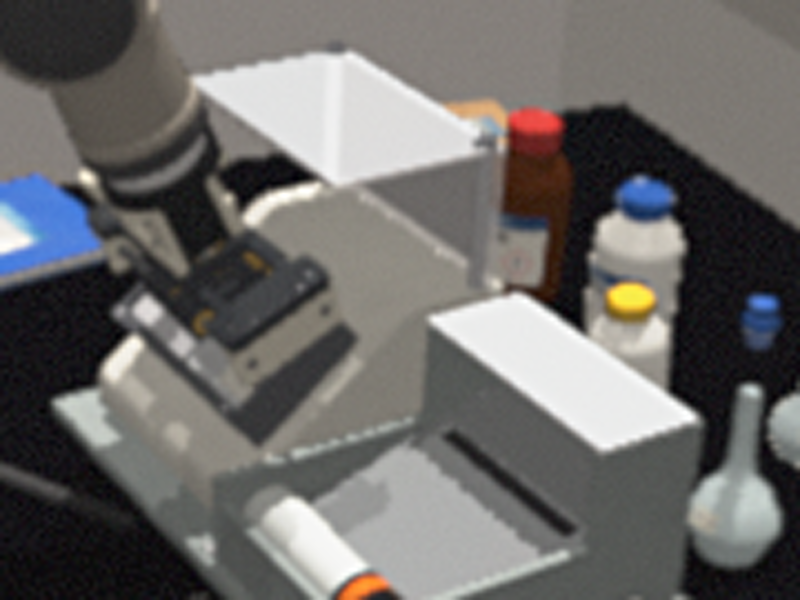

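The button hit its stop: force rose from 7 to 15 N over the last 0.5 mm. The gate is down, and the lamp lies at the front end of the chute. I'll hold briefly, then back out.

>>> jog_arm:
  series:
    - [-1, [0, 0, 0], [0, 0, 0]]
    - [-1, [0, 0, 0], [0, 0, 0]]
    - [-1, [0, 0, 0], [0, 0, 0]]
    - [-1, [0, 0, 0], [0, 0, 0]]
    - [-1, [0, 0, 0], [0, 0, 0]]
    - [-1, [0, 0, 0], [0, 0, 0]]
    - [-1, [-0.0026, 0, -0.01], [0, 0, 0]]
    - [-1, [-0.007, 0, -0.025], [0, 0, 0]]
    - [-1, [-0.012, 0, -0.045], [0, 0, 0]]
    - [-0.45, [-0.017, 0, -0.065], [0, 0, 0]]
    - [-0.45, [-0.017, 0, -0.065], [0, 0, 0]]
    - [-0.45, [-0.017, 0, -0.065], [0, 0, 0]]

```text
time: 12.4
tool_pos: [0.5692, 0.0554, 0.1055]
tool_rot: [3.14, -0.439, 0.142]
contact_force: [-0.1, -0.7, 0.0]
opening: 0.0162
```

```bash
python3 -c "
from h import *
plan([2,69.5,48],[2,69.5,13])
from cell import eyes
for n in ('side',):
    d=eyes.read_camera(n)
    cv2.imwrite(f'pics/{n}7.png',cv2.resize(d['img'][110:260,190:390,::-1],(800,600),interpolation=cv2.INTER_CUBIC))
"
```

```text
t 12.4 TIP now [-3.2 -1.1 47.5] q [-0.1    0.301  1.96   0.227  0.462  1.147]
force panel axes [-0.2 -0.7  0.1] torque [-0.02  0.21 -0.02] open 0.0162
[2, 69.5, 48] shift [ 0.0048 -0.0707 -0.0019] turn [ 0.0016 -0.0032  0.0006]
[2, 69.5, 13] shift [ 0.0138 -0.0707  0.0319] turn [ 0.0016 -0.0032  0.0006]
```

View pics/side7.png

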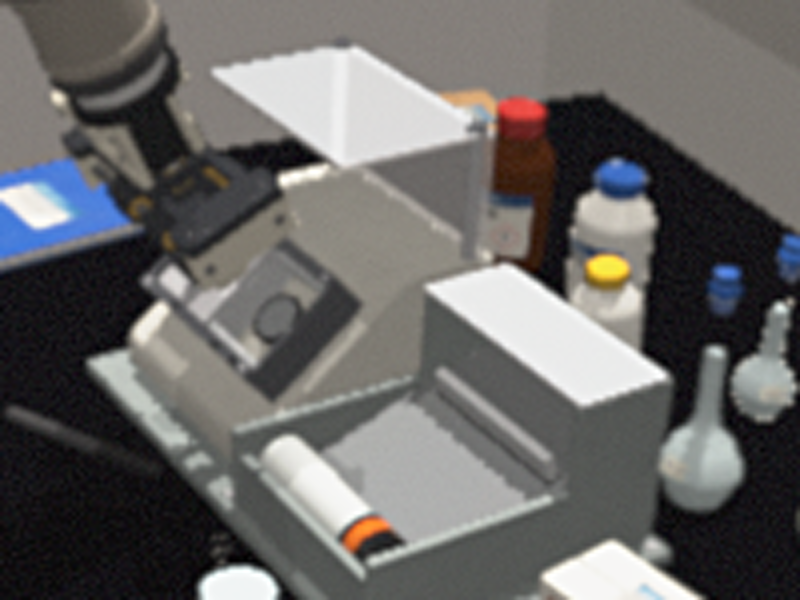

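The gate is back up and the lamp rests at the front stop. I'll go back for the rib.

>>> jog_arm:
  series:
    - [-0.35, [0.004, -0.03, -0.003], [0, 0, 0]]
    - [-0.35, [0.004, -0.06, -0.003], [0, 0, 0]]
    - [-0.35, [0.005, -0.071, -0.002], [0, 0, 0]]
    - [-0.35, [0.005, -0.071, -0.002], [0, 0, 0]]
    - [-0.35, [0.005, -0.071, -0.002], [0, 0, 0]]
    - [-0.35, [0.005, -0.071, -0.002], [0, 0, 0]]

```text
time: 12.95
tool_pos: [0.5619, 0.126, 0.1071]
tool_rot: [3.141, -0.435, 0.142]
contact_force: [-0.1, 0.1, 0.4]
opening: 0.0298
```

```bash
python3 -c "
from h import *
plan([2,69.5,13])"
```

```text
t 12.95 TIP now [ 0.1 69.8 47. ] q [0.069 0.307 1.943 0.067 0.459 1.445]
force panel axes [0.2 0.1 0.4] torque [-0.09  0.24  0.01] open 0.0298
[2, 69.5, 13] shift [0.0108 0.0003 0.0323] turn [0.0005 0.0015 0.0005]
```

>>> jog_arm:
  series:
    - [-0.35, [0.003, 0, 0.01], [0, 0, 0]]
    - [-0.35, [0.006, 0, 0.02], [0, 0, 0]]
    - [-0.35, [0.01, 0, 0.03], [0, 0, 0]]
    - [-0.35, [0.011, 0, 0.032], [0, 0, 0]]
    - [-0.35, [0.011, 0, 0.032], [0, 0, 0]]
    - [-1, [0.011, 0, 0.032], [0, 0, 0]]
    - [-1, [0.011, 0, 0.032], [0, 0, 0]]
    - [-1, [0.011, 0, 0.032], [0, 0, 0]]
    - [-1, [0.011, 0, 0.032], [0, 0, 0]]
    - [-1, [0.011, 0, 0.032], [0, 0, 0]]
    - [-1, [0.011, 0, 0.032], [0, 0, 0]]

```text
time: 13.87
tool_pos: [0.5849, 0.1289, 0.0837]
tool_rot: [3.14, -0.436, 0.141]
contact_force: [0.5, -5.2, -1.5]
opening: 0.0138
```

```bash
python3 -c "
from h import *
plan([2,0,13])"
```

```text
t 13.87 TIP now [ 2.7 69.5 14.1] q [0.072 0.38  1.912 0.068 0.416 1.446]
force panel axes [-1.1 -5.3 -1. ] torque [-0.76  0.22 -0.34] open 0.0138
[2, 0, 13] shift [-0.0004  0.0694  0.0014] turn [0.0014 0.0006 0.0004]
```

>>> jog_arm:
  series:
    - [-1, [0, 0.006, 0], [0, 0, 0]]
    - [-1, [0, 0.014, 0], [0, 0, 0]]
    - [-1, [0, 0.022, 0], [0, 0, 0]]
    - [-1, [0, 0.03, 0], [0, 0, 0]]
    - [-1, [0, 0.038, 0], [0, 0, 0]]
    - [-1, [0, 0.046, 0], [0, 0, 0]]
    - [-1, [0, 0.054, 0], [0, 0, 0]]
    - [-1, [0, 0.06, 0], [0, 0, 0]]
    - [-1, [0, 0.065, 0], [0, 0, 0]]
    - [-1, [0, 0.066, 0], [0, 0, 0]]
    - [-1, [0, 0.066, 0], [0, 0, 0]]

```text
time: 14.78
tool_pos: [0.5942, 0.0639, 0.0837]
tool_rot: [3.14, -0.436, 0.141]
contact_force: [-0.8, -1.8, 0.2]
opening: 0.0138
```

>>> jog_arm:
  series:
    - [-1, [0, 0.002, 0], [0, 0, 0]]
    - [-1, [0, 0.004, 0], [0, 0, 0]]
    - [-1, [0, 0.005, 0], [0, 0, 0]]
    - [-1, [0, 0.005, 0], [0, 0, 0]]
    - [-1, [0, 0.005, 0], [0, 0, 0]]

```text
time: 15.2
tool_pos: [0.5948, 0.0595, 0.0836]
tool_rot: [3.141, -0.436, 0.142]
contact_force: [-2.1, 2.4, 3.3]
opening: 0.0138
```

```bash
python3 -c "
from h import *
plan([2,0,13])"
```

```text
t 15.2 TIP now [ 2.7 -0.7 14.1] q [-0.086  0.378  1.916  0.227  0.432  1.157]
force panel axes [0.8 2.6 3.7] torque [0.34 0.4  0.22] open 0.0138
[2, 0, 13] shift [-0.0004 -0.0007  0.0012] turn [0.0005 0.0007 0.0006]
```

>>> jog_arm:
  series:
    - [-1, [0, 0.001, 0], [0, 0, 0]]
    - [-1, [0, 0.003, 0], [0, 0, 0]]
    - [-1, [0, 0.003, 0], [0, 0, 0]]
    - [-1, [0, 0.003, 0], [0, 0, 0]]
    - [-1, [0, 0.003, 0], [0, 0, 0]]

```text
time: 15.62
tool_pos: [0.5947, 0.0593, 0.0836]
tool_rot: [-3.139, -0.435, 0.142]
contact_force: [-1.8, 18.0, 4.2]
opening: 0.0136
```

```bash
python3 -c "
from h import *
plan([2,0,13])"
```

```text
t 15.62 TIP now [ 2.6 -1.  14.1] q [-0.089  0.378  1.915  0.237  0.435  1.146]
force panel axes [ 3.3 18.   2.8] torque [2.79 0.2  1.23] open 0.0136
[2, 0, 13] shift [-0.0002 -0.0009  0.0012] turn [-0.0029  0.0015  0.001 ]
```

The catch is against its shut stop (18 N, no further travel). I'll relax, open and back out.

>>> jog_arm:
  series:
    - [-1, [0, -0.003, 0], [0, 0, 0]]
    - [-1, [0, -0.003, 0], [0, 0, 0]]
    - [-0.4, [0, -0.003, 0], [0, 0, 0]]
    - [-0.4, [0, -0.003, 0], [0, 0, 0]]
    - [-0.4, [0, -0.003, 0], [0, 0, 0]]
    - [-0.4, [0, -0.003, -0.01], [0, 0, 0]]
    - [-0.4, [0, -0.003, -0.03], [0, 0, 0]]
    - [-0.4, [-0.01, -0.003, -0.06], [0, 0, 0]]
    - [-0.4, [-0.03, -0.003, -0.09], [0, 0, 0]]
    - [-0.4, [-0.06, -0.003, -0.12], [0, 0, 0]]
    - [-0.4, [-0.09, -0.003, -0.15], [0, 0, 0]]
    - [-0.4, [-0.1, -0.003, -0.16], [0, 0, 0]]

```text
time: 16.62
tool_pos: [0.4343, 0.0373, 0.1875]
tool_rot: [3.14, -0.436, 0.142]
contact_force: [0.1, 0.3, 0.4]
opening: 0.0275
```

```bash
python3 -c "
from h import *
plan([2,0,13])
from cell import eyes
for n in ('side','top'):
    d=eyes.read_camera(n);np.savez(f'cam8_{n}.npz',**d)
    cv2.imwrite(f'pics/{n}8.png',cv2.resize(d['img'][:,:,::-1],(800,600),interpolation=cv2.INTER_CUBIC))
    P=cloud(d);q=to_panel(P)*1000
    k=(q[...,2]>24)&(q[...,2]<34)&(abs(q[...,0])<35)&(abs(q[...,1])<50);ys,xs=np.where(k)
    w=onpanel(d,np.c_[xs,ys],.03)*1e3;print(n,'rib',len(w),w.mean(0))
    m=(P-O)@Rm()*1e3
    k=(m[...,2]>57)&(m[...,2]<75)&(abs(m[...,1]+88)<80)&(m[...,0]<-70)&(m[...,0]>-120);print('lamp',k.sum(),np.median(m[k],0),m[k].min(0),m[k].max(0))
"
```

```text
t 16.62 TIP now [-5.460e+01 -1.000e-01  1.977e+02] q [-0.213 -0.08   2.13   0.23   0.693  1.068]
force panel axes [0.3 0.2 0.2] torque [-0.05  0.23 -0.05] open 0.0275
[2, 0, 13] shift [ 0.1026 -0.0002  0.1637] turn [0.0009 0.0007 0.0009]
side rib 68 [ 1.57780799 -3.19998787 30.        ]
lamp 463 [-101.09483501  -78.84150911   63.9647766 ] [-119.83126955 -167.67144809   57.01252068] [-70.62232331  -8.03057988  74.93710418]
top rib 76 [ 2.99118172 -1.67392955 30.        ]
lamp 518 [-96.87151252 -86.03162965  62.99465546] [-119.41186059 -167.59394419   57.01131275] [-72.60988055  -8.28052037  74.51467953]
```

View pics/side8.png

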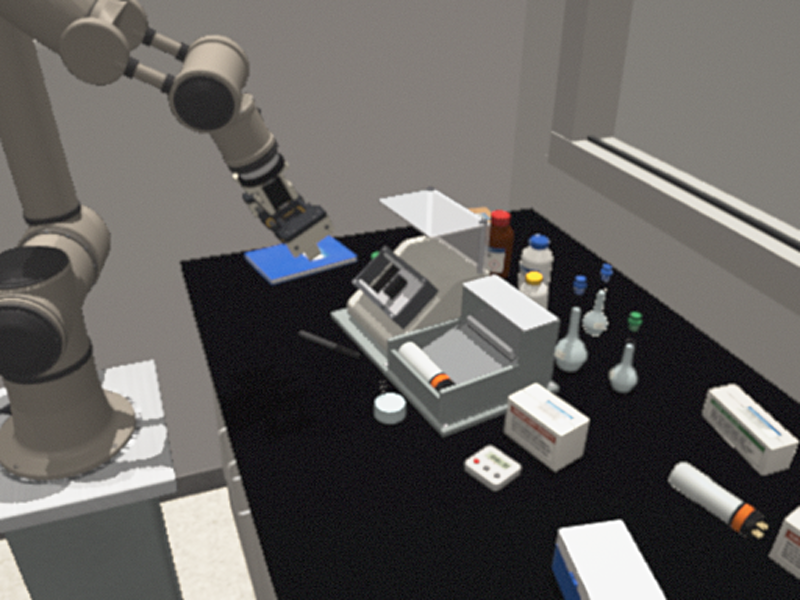

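View pics/top8.png

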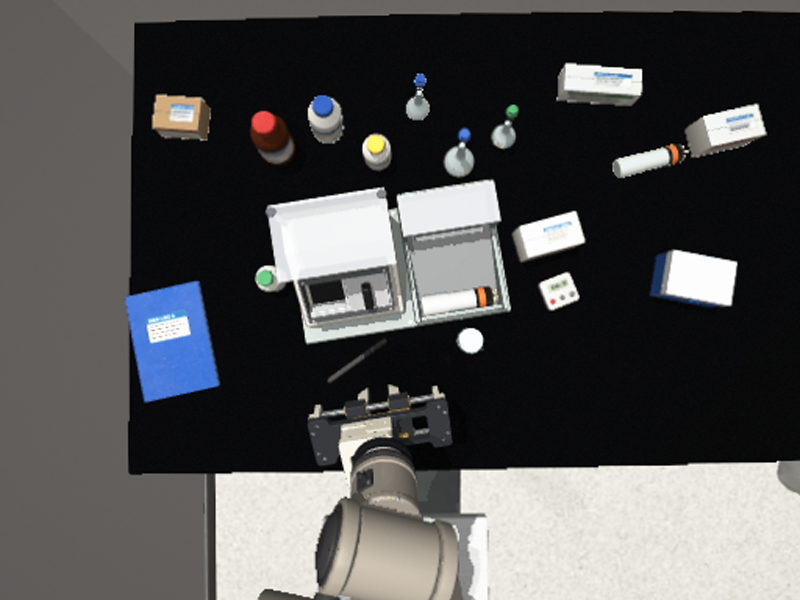

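The catch is shut, with the rib back at top-view (368, 295). The lamp lies across the front of the chute at (455, 300). The bystanders sit at the same pixels as at the start, and the robot is clear, so I'll hand in.

```bash
python3 -c "
from cell import job
print(job.hand_in())"
```

```text
the job is handed in; nothing more can be done
None
```

The lamp is out and lying in the front of the chute, the catch is back over the button, and the job was handed in at about 17 s of the 51 s allowed.

**What I did**
- **Catch open:** I gripped the rib and slid it left until it met the stop. It moved about 70 mm, with about 22 N at the stop.
- **Button:** I felt for the button and pressed it to its hard stop, peaking at about 15 N. I kept it in until the side view showed the lamp at the front, then about half a second more.
- **Catch shut:** I regripped the rib and slid the catch back the same 70 mm until it met its shut stop at 18 N. Then I let go and backed away.

**Last checks**
- **Catch:** In the top view the rib is within 0.2 mm of its starting place.
- **Lamp:** It lies across the front stop at about (-97, -86) mm in the magazine's frame, against a target of (-96, -88). The gate is up again.
- **Bystanders:** By eye, the things around the magazine are where they were in the first pictures. I never clearly identified the glass beaker, so I did not check it separately.
- **Contact:** No outside force was reading on the tool after backing away.

**What disagreed**
- **TCP position:** The real fingertips were about 38 mm short of the reported TCP along the tool axis, in both cameras and in two poses. I worked from the images, and the contacts bore that out.
- **Tool tilt:** The full 40° tilt was out of reach because joint 5 hit its lower limit. I worked at about 25°, roughly 15° off square to the panel.

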